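Inspect a polished amber ball on its tray under the ring lamp

ROBOT

A 6-joint arm with a two-finger parallel gripper is mounted at the origin on the work surface. World frame = base frame: x ahead of the robot, y to its left, z up, the work surface at z = 0. Lengths are in m, angles in rad, forces in N, time in s.
With the tool pointing down it reaches from about 0.2 to 0.875 m from the base axis. Payload 3.4 kg.
Tool frame: the origin (TCP) lies midway between the tips of the shut fingers; the grasp point (between the pads) lies 19 mm behind it; z points along the fingers, y is the line along which they close (so a half turn about z gives the same grasp; the last joint's range is limited). The gripper opens to 94 mm and grips with 3 to 60 N. Pads are 16 mm wide; open, the fingers measure 119 mm over their backs; the gripper's body (75 mm by 177 mm) begins 78 mm behind the grasp point.
Start: joints at [1.188, 0.276, 1.505, -0, 1.361, -0.121], TCP at [0.149, 0.555, 0.205] pointing down, gripper open.
Joint ranges: [-2.89, 2.89], [-0.75, 2.08], [0.22, 2.7], [-1.18, 4.32], [0.11, 2.71], [-2.7, 2.7]. Speed limits (rad/s): [2.57, 2.57, 3.14, 3.14, 3.14, 3.14].

INTERFACE

Orientations are given as [roll, pitch, yaw] about the fixed x, y, z axes, in that order (R = Rz(yaw) Ry(pitch) Rx(roll)).
In Python, from bench import env gives the robot as it stands. The module is installed in compiled form; this text tells all that it offers.
- The arm moves only by the tool carry_out, never from a script. Its argument "increments" is a list that holds one entry, the list of rows, each a list of 7 numbers: the shift along the world's x, y, z normalised to -1 to 1, where 1 is 3 cm, then the turn, a rotation vector about the world's x, y, z normalised to -1 to 1, where 1 is 4 degrees, then the opening, from 0 (shut) to 1 (fully open). A call has exactly 5 rows; each row shifts and turns the commanded pose from where the row before left it; what a row does not reach is not made up. A row lasts 1/12 s, in which the tool goes at most 41.7 mm and 7.16 degrees, less where a joint would pass 70% of its speed; a pose out of reach is approached as far as the arm can. A call with a number of a shift or a turn outside -1 to 1 is refused whole. A call with a gripper value outside its range is refused whole. The fingers move at their own pace and stop on an object; "force" is the grip in N (left out, the last holds). Time passes only in rows, so rows that do not move let the fingers close, or fill a call up. It gives the time, the measured TCP pose, the force, the opening and the grip force at its end, in the units of the state.
- env.state(): the state, without advancing time (a new reading comes with each control period).
- env.get_image(name): name is "side" or "top" or "wrist"; returns the picture (400x640x3 uint8, red, green, blue); there is no depth.
- env.camera_params(name): a dict with "K" (3x3 intrinsics, pixels), "dist" ([k1, k2, p1, p2, k3] as OpenCV has them; the pictures are not rectified), "origin" and "rotation" of the camera in the world; the wrist camera has in their place "mount" (4x4, takes a point from camera to tool coordinates, whose origin is the TCP and whose axes are the flange's). Camera axes: x right, y up, looking along -z (the intrinsics and any distortion apply to the point x, -y, -z); pixel columns grow to the right and rows downward; lengths in m; the calibration is good to about 2 mm. A picture is of the moment at which its call begins: read the wrist's pose just before it. camera_params takes no time and is no camera call.
- env.close_job(): hands the job in; it is judged then, once.
The state is a dict: "time_s": time; "joints": joint angles; "joint_velocities": joint speeds; "joint_torque": joint torques, N m; "eef_pos": TCP position; "tcp_rot": TCP orientation; "wrist_force": force on the tool from outside, world axes, zero at the start; "moment": the same for the moment, N m; "width": opening from 0.0 (shut) to 1.0 (fully open); "gripper_force": force on a finger pad.
Only numpy, scipy, OpenCV 4.12 (cv2) and the standard library are available. Lean on these libraries where they do the work, as an engineer would, in place of code of your own. Each camera call takes 0.05 s, during which the arm holds its last target. There are 200 camera calls.

TASK

Carry the freshly polished amber ball on its tray, held by the wooden handle, to under the ring lamp, about halfway between base plate and ring, and get the ball to rest in the middle of the white disc. Keeping the tray there, roll the ball about 40 mm towards the handle, then about 40 mm to the other side of the middle, to see all of it, then bring it to rest in the middle again, keep it there four seconds and finish still holding the tray like that. The ball must not touch the rim or the gripper; do not bump the lamp, and leave the other things alone.

Things in the scene. Friction and masses are not known exactly. Their poses are not given: they have to be found in the camera images.
- tray: Inspection tray: square black-anodised pan 180 x 180 mm, flat floor 3 mm thick, upright rim 3 mm thick with its top 15 mm above the underside. Origin: centre of the underside; x points away from the handle, z up. A wooden handle sticks out on the -x side (see tray_grip). Nominal 0.20 kg, centre of mass about 20 mm from the origin towards the handle. Lies level on the bench at the start.
- tray_disc (a point): Centre of the flush white disc, 90 mm in diameter, in the middle of the tray's floor (3 mm above the tray's origin). Axes as the tray's: x away from the handle.
- tray_grip (a point): Middle of the tray's wooden handle, 160 mm from the tray's centre along its -x, 34 mm above its underside. Axes as the tray's. The handle has flat upright sides: 90 mm long along x, 20 mm wide along y, 28 mm tall, its underside 20 mm above the bench. Held there, the tray sags with its far side down by some 0.01 rad in the grip.
- lamp: Ring lamp on a stand, fixed. Origin: on the bench straight below the ring's centre, z up. Grey base plate 14 mm thick, x -90 to 90 mm, y -90 to 180 mm. Steel column, diameter 16 mm, 454 mm tall, at y = 155 mm. Level white ring, outer diameter 132 mm, opening 96 mm, underside 378 mm and top 404 mm above the bench; a bracket along +y joins it to the column.
- view (a point): Viewing point: on the ring's vertical axis, 200 mm above the bench, about halfway between base plate and ring; with the tray's middle straight below it and the ball's centre at its height the tray is held right. Axes as the lamp's.
- file: Bystander: loose file, steel blade and wooden handle, 293 mm long along x, at most 32 mm wide. Origin on the bench below the blade's root.
- jar: Bystander: loose clear jar with steel cap, 60 mm in diameter, 75 mm tall, upright. Origin: centre of the underside.
- chasing: Bystander: loose hammer 230 mm long lying flat along its x. Origin near its middle.
- amber_center (a point): Centre of the solid polished amber ball, diameter 70 mm, nominal 0.19 kg, at rest on the tray at the start, off the middle, away from the handle. Rolls without slip: 7 m/s2 per rad of tilt (5/7 g), less a rolling resistance worth 0.005 to 0.009 rad and a drag of about 1/s times its speed. Lags a sideways accelerated tray by 5/7 of that. Touches the rim 60 mm from the middle along x or y.
- amber: The same amber ball as a body; its origin lies on its surface and turns with it as it rolls, so go by amber_center.
Things that resemble listed ones, but are neither listed nor needed, are in the scene too. Of the things that look like the amber, the largest one is meant.

How it is judged:
By the outcome, as a careful person would: the job done as asked, in the order asked, and still so for the second after the job is handed in, while the arm keeps its last pose, push and grip.
It also fails if it takes over 72 s, if anything falls off the work surface, if the arm or the gripper's body presses on something with over 40 N, if the wrist force passes 120 N, or if a joint passes its speed limit or range.

## Working session

There is one attempt and no reset: what is moved stays moved. The work goes in short steps, Python scripts to look and compute and a tool call to move; the robot and the scene stay as the last step left them, time stands still between calls to the robot, and variables do not carry over. Pictures are saved under pics/ and viewed, at most 10 in all, crops included, and the job is handed in when it is done.

Besides the shell and the picture viewer there is one more tool, called after "Call:" as name(argument=value, ...) on one line, values as JSON. carry_out: Moves the arm, as the interface text tells. Scaled input: -1 to 1 covers 3 cm each way for a shift and 4 degrees each way for a turn. Its arguments: {"type":"object","properties":{"increments":{"type":"array"},"force":{"type":"number"}},"required":["increments"]}

```bash
mkdir -p pics; python3 - <<'E'
from bench import env
import cv2,numpy as np
a=[env.get_image(n) for n in("side","top")]
for n,i in zip(("side","top"),a): cv2.imwrite(f"pics/{n}0.png",i[:,:,::-1])
for n in("side","top","wrist"): print(n,{k:np.round(v,4).tolist() for k,v in env.camera_params(n).items()})
print(env.state())
E
```

```text
side {'K': [[363.7649, 0.0, 315.2976], [0.0, 363.7649, 203.4836], [0.0, 0.0, 1.0]], 'dist': [-0.0817, 0.0, 0.0, 0.0, 0.0], 'origin': [0.5082, -0.8891, 0.7472], 'rotation': [0.9632, 0.0083, -0.1213]}
top {'K': [[436.3407, 0.0, 328.1082], [0.0, 436.3407, 199.4584], [0.0, 0.0, 1.0]], 'dist': [0.0023, 0.0, 0.0, 0.0, 0.0], 'origin': [0.3183, 0.0187, 1.6412], 'rotation': [0.2076, 0.0036, -1.6827]}
wrist {'K': [[331.2011, 0.0, 318.7748], [0.0, 331.2011, 194.6197], [0.0, 0.0, 1.0]], 'dist': [-0.0424, 0.0, 0.0, 0.0, 0.0], 'mount': [[-0.0002, 0.9604, 0.2785, 0.0812], [1.0, 0.0004, -0.0009, -0.0001], [-0.001, 0.2785, -0.9604, -0.1799], [0.0, 0.0, 0.0, 1.0]]}
{'time_s': 0.1, 'joints': array([ 1.18799105e+00,  2.76494206e-01,  1.50598356e+00, -3.84857502e-05,
        1.36070245e+00, -1.20969363e-01]), 'joint_velocities': array([ 0.0011562 , -0.00292478, -0.00287329,  0.00077182,  0.00132256,
        0.00092148]), 'joint_torque': array([ 1.39932381e-03, -4.05454659e+01, -2.37778205e+01,  7.02132750e-02,
        2.97296257e-02, -5.71366058e-05]), 'eef_pos': array([0.14865354, 0.55492894, 0.20472181]), 'tcp_rot': array([-3.14001215e+00, -1.54227181e-04,  2.87976467e+00]), 'wrist_force': array([ 0.10699186,  0.51766766, -0.24628923]), 'moment': array([-0.03249119, -0.03456388,  0.00683267]), 'gripper_force': 0.0, 'width': 0.9989643344151765}
```

View pics/side0.png

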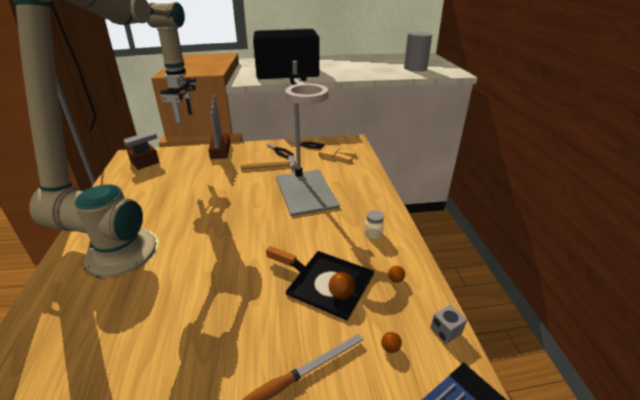

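View pics/top0.png

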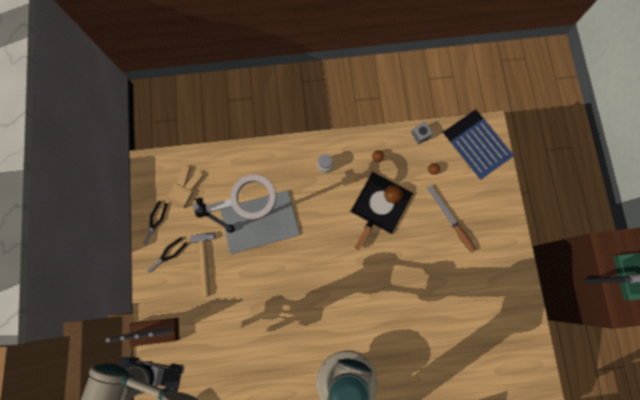

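The side view shows the tray near (332,285), its ball at (343,286), the handle at (283,257) and the ring at (307,93). In the top view the tray is at (382,202), the ball at (394,194), the handle at (365,237) and the ring at (253,198). Next I measure them.

```bash
cat > h.py <<'E'
from bench import env
import cv2,numpy as np
from scipy.spatial.transform import Rotation as R
def cam(n,st=None):
    p=env.camera_params(n);K=np.array(p["K"]);d=np.array(p["dist"],float)
    if "mount" in p:
        M=np.array(p["mount"]);T=R.from_euler('xyz',st["tcp_rot"]).as_matrix()
        return K,d,st["eef_pos"]+T@M[:3,3],T@M[:3,:3]
    return K,d,np.array(p["origin"]),R.from_euler('xyz',p["rotation"]).as_matrix()
def rays(c,uv):
    K,d,o,Q=c
    q=cv2.undistortPoints(np.array(uv,float).reshape(-1,1,2),K,d)[:,0]
    v=np.c_[q[:,0],-q[:,1],-np.ones(len(q))]@Q.T
    return o,v/np.linalg.norm(v,axis=1)[:,None]
def onz(c,uv,z):
    o,v=rays(c,uv); return o+v*((z-o[2])/v[:,2])[:,None]
def proj(c,P):
    K,d,o,Q=c;q=(np.atleast_2d(P)-o)@Q;q[:,1:]*=-1
    return cv2.projectPoints(q,np.zeros(3),np.zeros(3),K,d)[0][:,0]
def tri(c1,u1,c2,u2):
    A=np.zeros((3,3));b=np.zeros(3);L=[]
    for c,u in((c1,u1),(c2,u2)):
        o,v=rays(c,[u]);P=np.eye(3)-np.outer(v[0],v[0]);A+=P;b+=P@o;L.append((P,o))
    x=np.linalg.solve(A,b);return x,[float(np.linalg.norm(P@(x-o))) for P,o in L]
def ballmask(img):
    h=cv2.cvtColor(img,cv2.COLOR_RGB2HSV)
    return ((h[...,0]<16)&(h[...,1]>170)&(h[...,2]>50)).astype(np.uint8)
def big(m,win):
    x0,y0,x1,y1=win;k=np.zeros_like(m);k[y0:y1,x0:x1]=m[y0:y1,x0:x1]
    cs=cv2.findContours(k,cv2.RETR_EXTERNAL,cv2.CHAIN_APPROX_NONE)[0]
    return max(cs,key=cv2.contourArea)
def cen(c):
    m=cv2.moments(c);return m["m10"]/m["m00"],m["m01"]/m["m00"]
E
cat > m.py <<'E'
from h import *
np.set_printoptions(precision=4,suppress=True)
I={n:cv2.imread(f"pics/{n}0.png")[:,:,::-1].copy() for n in("side","top")}
C={n:cam(n) for n in I}
W={"side":(280,245,385,325),"top":(345,165,420,240)}
BW={"side":(325,268,362,302),"top":(383,180,405,206)}
b={}
for n in I:
    g=I[n].max(2);c=big((g<60).astype(np.uint8),W[n])
    hull=cv2.convexHull(c);box=cv2.approxPolyDP(hull,6,True)[:,0]
    print(n,"tray px",box.tolist());P=onz(C[n],box,.015);print(P)
    c=big(ballmask(I[n]),BW[n]);b[n]=cv2.minEnclosingCircle(c);print("ball",b[n],cv2.contourArea(c))
    print(onz(C[n],[b[n][0]],.038))
print("ball tri",tri(C["side"],b["side"][0],C["top"],b["top"][0]))
r={}
for n,w in{"side":(284,80,332,108),"top":(228,172,280,224)}.items():
    m=((I[n].min(2)>140)&(np.ptp(I[n].astype(int),2)<35)).astype(np.uint8)
    c=big(m,w);e=cv2.fitEllipse(cv2.convexHull(c));r[n]=e;print("ring",n,e)
print("ring tri",tri(C["side"],r["side"][0],C["top"],r["top"][0]))
print(onz(C["top"],[r["top"][0]],.391))
E
python3 m.py; python3 - <<'E'
import cv2
a=cv2.imread('pics/side0.png')[70:330,230:420];b=cv2.imread('pics/top0.png')[155:265,215:425]
a=cv2.resize(a,None,fx=2.2,fy=2.2,interpolation=2);b=cv2.resize(b,(380,199),interpolation=2)
import numpy as np
o=np.zeros((572,800,3),'uint8');o[:572,:418]=a[:572,:418];o[:199,420:800]=b;cv2.imwrite('pics/crop.png',o)
E
```

```text
side tray px [[290, 263], [320, 252], [373, 274], [345, 319], [287, 294]]
[[ 0.5217 -0.1297  0.015 ]
 [ 0.6129 -0.0948  0.015 ]
 [ 0.7463 -0.2031  0.015 ]
 [ 0.6416 -0.3415  0.015 ]
 [ 0.5063 -0.244   0.015 ]]
ball ((340.5542907714844, 284.3551940917969), 13.362736701965332) 460.0
[[ 0.6462 -0.2495  0.038 ]]
top tray px [[372, 172], [412, 193], [391, 232], [352, 211]]
[[ 0.7479 -0.194   0.015 ]
 [ 0.6484 -0.3347  0.015 ]
 [ 0.509  -0.2339  0.015 ]
 [ 0.6048 -0.0986  0.015 ]]
ball ((392.21429443359375, 194.07142639160156), 8.786096572875977) 181.5
[[ 0.648  -0.2552  0.038 ]]
ball tri (array([ 0.646 , -0.2542,  0.0434]), [0.000816473554312636, 0.0008164735543127146])
ring side ((297.978271484375, 81.6956558227539), (3.0145249366760254, 8.69564437866211), 102.8846664428711)
ring top ((251.46914672851562, 196.62281799316406), (40.791954040527344, 46.403751373291016), 68.95860290527344)
ring tri (array([0.5955, 0.2096, 0.4313]), [0.008849701674885626, 0.008849701674885739])
[[0.6142 0.2163 0.391 ]]
```

View crop.

View pics/crop.png

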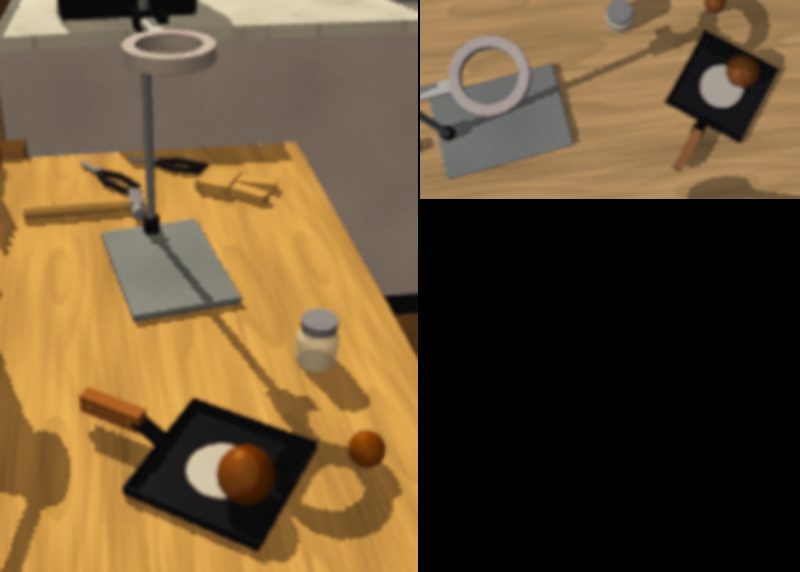

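The crop shows the ring hole clearly, the plate corners in both views, and the tray with its ball lying off the disc centre. I'll measure the lamp from the hole and the plate corners.

```bash
cat > m2.py <<'E'
from h import *
np.set_printoptions(precision=4,suppress=True)
I={n:cv2.imread(f"pics/{n}0.png")[:,:,::-1].copy() for n in("side","top")}
C={n:cam(n) for n in I}
m=((I["top"].min(2)>125)&(np.ptp(I["top"].astype(int),2)<40)).astype(np.uint8)
cs,h=cv2.findContours(m[172:224,226:282],cv2.RETR_CCOMP,cv2.CHAIN_APPROX_NONE,offset=(226,172))
for c,k in zip(cs,h[0]):
    if k[3]>=0 and len(c)>30:
        e=cv2.fitEllipse(c);print("hole top",e,onz(C["top"],[e[0]],.404),onz(C["top"],[e[0]],.391))
# side: plate corners on z=.014, from the crop (x2.2, offset 230,70)
s=np.array([[103,235],[195,222],[241,300],[135,317]])/2.2+[230,70]
print("plate side",onz(C["side"],s,.014))
t=np.array([[556,66],[573,146],[449,178],[430,98]])-[420,0];t=t/(380/210)+[215,155]
print("plate top",onz(C["top"],t,.014))
print("ring side outer ctr",onz(C["side"],[np.array([169.5,46])/2.2+[230,70]],.404))
print("col base",onz(C["side"],[np.array([151,222])/2.2+[230,70]],.014))
t=np.array([[702,125],[680,168]])-[420,0];print("handle top",onz(C["top"],t/(380/210)+[215,155],.048))
s=np.array([[143,418],[84,397]])/2.2+[230,70];print("handle side",onz(C["side"],s,.045))
E
python3 m2.py
```

```text
hole top ((252.1126251220703, 195.94808959960938), (32.95357894897461, 34.6845817565918), 69.78218841552734) [[0.6129 0.2122 0.404 ]] [[0.616  0.2143 0.391 ]]
plate side [[0.5011 0.3621 0.014 ]
 [0.6712 0.3862 0.014 ]
 [0.7115 0.1296 0.014 ]
 [0.5416 0.1065 0.014 ]]
plate top [[0.7069 0.1271 0.014 ]
 [0.5337 0.1081 0.014 ]
 [0.4966 0.3677 0.014 ]
 [0.668  0.3963 0.014 ]]
ring side outer ctr [[0.6125 0.1962 0.404 ]]
col base [[0.5907 0.3972 0.014 ]]
handle top [[ 0.5425 -0.1592  0.048 ]
 [ 0.4608 -0.1036  0.048 ]]
handle side [[ 0.5357 -0.1508  0.045 ]
 [ 0.4624 -0.1019  0.045 ]]
```

Call:
carry_out(increments=[[[0.46,-0.9,-0.1,0,0,-0.19,1],[0.46,-0.9,-0.1,0,0,-0.19,1],[0.46,-0.9,-0.1,0,0,-0.19,1],[0.46,-0.9,-0.1,0,0,-0.19,1],[0.46,-0.9,-0.1,0,0,-0.19,1]]])

```text
time_s: 0.52
eef_pos: [0.2179, 0.4189, 0.1899]
tcp_rot: [-3.141, -0.0, 2.814]
wrist_force: [1.2, 0.2, -0.2]
width: 1.0
gripper_force: 0.0
```

Call:
carry_out(increments=[[[0.46,-0.9,-0.1,0,0,-0.19,1],[0.46,-0.9,-0.1,0,0,-0.19,1],[0.46,-0.9,-0.1,0,0,-0.19,1],[0.46,-0.9,-0.1,0,0,-0.19,1],[0.46,-0.9,-0.1,0,0,-0.19,1]]])

```text
time_s: 0.93
eef_pos: [0.2869, 0.2839, 0.1751]
tcp_rot: [-3.141, -0.0, 2.747]
wrist_force: [0.6, -0.1, -0.1]
width: 1.004
gripper_force: 0.0
```

Call:
carry_out(increments=[[[0.46,-0.9,-0.1,0,0,-0.19,1],[0.46,-0.9,-0.1,0,0,-0.19,1],[0.46,-0.9,-0.1,0,0,-0.19,1],[0.46,-0.9,-0.1,0,0,-0.19,1],[0.46,-0.9,-0.1,0,0,-0.19,1]]])

```text
time_s: 1.35
eef_pos: [0.356, 0.149, 0.1602]
tcp_rot: [3.142, -0.0, 2.68]
wrist_force: [0.5, 0.2, 0.6]
width: 0.999
gripper_force: 0.0
```

Call:
carry_out(increments=[[[0.46,-0.9,-0.1,0,0,-0.19,1],[0.46,-0.9,-0.1,0,0,-0.19,1],[0.46,-0.9,-0.1,0,0,-0.19,1],[0.46,-0.9,-0.1,0,0,-0.19,1],[0.46,-0.9,-0.1,0,0,-0.19,1]]])

```text
time_s: 1.77
eef_pos: [0.4249, 0.014, 0.1452]
tcp_rot: [3.142, -0.0, 2.613]
wrist_force: [-0.4, 0.4, 0.7]
width: 1.003
gripper_force: 0.0
```

Call:
carry_out(increments=[[[0.46,-0.9,-0.1,0,0,-0.19,1],[0.46,-0.9,-0.1,0,0,-0.19,1],[0.46,-0.9,-0.1,0,0,-0.19,1],[0.46,-0.9,-0.1,0,0,-0.19,1],[0.46,-0.9,-0.1,0,0,-0.19,1]]])

```text
time_s: 2.18
eef_pos: [0.494, -0.1209, 0.13]
tcp_rot: [3.142, -0.001, 2.547]
wrist_force: [0.4, 1.2, -0.4]
width: 0.998
gripper_force: 0.0
```

```bash
python3 - <<'E'
from h import *
s=env.state();i=env.get_image("wrist");cv2.imwrite("pics/w1.png",i[:,:,::-1])
print(s["time_s"],s["eef_pos"],np.degrees(s["tcp_rot"]),s["wrist_force"])
np.save("w1.npy",np.r_[s["eef_pos"],s["tcp_rot"]])
E
```

```text
2.1833 [ 0.49396583 -0.12093842  0.12995694] [ 1.79998677e+02 -4.69372607e-02  1.45938723e+02] [ 0.40858219  1.21899651 -0.41990242]
```

View pics/w1.png

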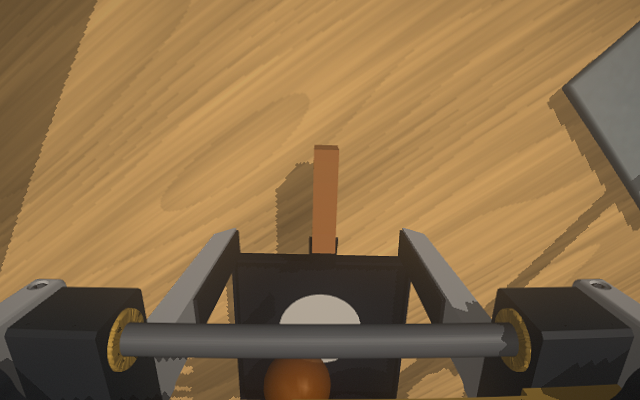

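The wrist view shows the handle's top face from (326,151) to (324,253), about 24 px wide, centred between the fingers. The ball is at (297,385), to the left of the disc.

```bash
python3 - <<'E'
from h import *
np.set_printoptions(precision=4,suppress=True)
w=np.load("w1.npy");c=cam("wrist",dict(eef_pos=w[:3],tcp_rot=w[3:]))
P=onz(c,[[314.5,151],[338,151],[312,253],[336,253]],.048)
print(P);a=(P[0]+P[1])/2;b=(P[2]+P[3])/2;d=b-a;print("ctr",(a+b)/2,"len",np.linalg.norm(d),"yaw",np.degrees(np.arctan2(d[1],d[0])))
T=onz(c,[[238,254],[400,256]],.015);print("rim corners",T,np.linalg.norm(T[1]-T[0]))
e=T[1]-T[0];print(np.degrees(np.arctan2(e[1],e[0])))
D=onz(c,[[280,325],[361,325]],.003);print("disc",D,D.mean(0))
print("side",proj(cam("side"),[[.612,.207,.2],[.612,.207,.391],[.589,.36,.014]]))
E
```

```text
[[ 0.4578 -0.1004  0.048 ]
 [ 0.4683 -0.0849  0.048 ]
 [ 0.53   -0.1522  0.048 ]
 [ 0.5417 -0.1349  0.048 ]]
ctr [ 0.4994 -0.1181  0.048 ] len 0.08882094164976144 yaw -34.971130085996336
rim corners [[ 0.5033 -0.2227  0.015 ]
 [ 0.5943 -0.0921  0.015 ]] 0.15917741670499577
55.13479432616418
disc [[ 0.5998 -0.2437  0.003 ]
 [ 0.6497 -0.1701  0.003 ]] [ 0.6248 -0.2069  0.003 ]
side [[307.8194 150.0644]
 [306.6135  94.0066]
 [298.9821 175.546 ]]
```

```bash
python3 - <<'E'
from h import *
np.set_printoptions(precision=4,suppress=True)
s=env.state();i=env.get_image("wrist");s2=env.state()
print(s["eef_pos"],s2["eef_pos"],np.degrees(s["tcp_rot"]))
c=cam("wrist",s)
h=cv2.cvtColor(i,cv2.COLOR_RGB2HSV);old=cv2.imread("pics/w1.png")
print("shift",cv2.phaseCorrelate(cv2.cvtColor(old,6).astype(float)[:220,100:540].copy(),cv2.cvtColor(i,7).astype(float)[:220,100:540].copy()))
m=((h[...,0]<12)&(h[...,1]>120)&(i[...,0]>100)).astype(np.uint8)
q=big(m,(290,130,360,254));r=cv2.minAreaRect(q);print(r,cv2.boundingRect(q))
u=np.array([[r[0][0],152],[r[0][0],252]]);print(onz(c,u,.048))
j={n:env.get_image(n) for n in("side","top")}
for n in j: cv2.imwrite(f"pics/{n}1.png",j[n][:,:,::-1])
# where does the TCP/gripper project; check calibration
for n in j: print(n,proj(cam(n),[s["eef_pos"],s["eef_pos"]+[0,0,.05]]))
o=np.vstack([cv2.resize(cv2.imread("pics/side1.png")[180:300,240:400],None,fx=4,fy=4,interpolation=2)[:300],cv2.resize(cv2.imread("pics/top1.png")[165:265,320:480],None,fx=4,fy=4,interpolation=2)[:300]])
cv2.imwrite("pics/c1.png",o)
E
```

```text
[ 0.4977 -0.1263  0.1296] [ 0.4959 -0.1234  0.1296] [-179.8671    0.2986  145.8303]
shift ((0.09315295960803383, 0.4230909662297506), 0.4629344544218421)Traceback (most recent call last):
  File "<stdin>", line 9, in <module>
  File "h.py", line 31, in big
    return max(cs,key=cv2.contourArea)
ValueError: max() iterable argument is empty
```

```bash
python3 - <<'E'
from h import *
np.set_printoptions(precision=4,suppress=True)
for k in range(3): env.get_image("top")
s=env.state();i=env.get_image("wrist");s2=env.state()
print(s["eef_pos"],s2["eef_pos"],np.degrees(s["tcp_rot"]))
c=cam("wrist",s);h=cv2.cvtColor(i,cv2.COLOR_RGB2HSV)
print(h[200,325],h[200,380],h[385,297],h[325,320])
row=h[:,:,0]
m=((abs(row.astype(int)-int(h[200,325,0]))<=2)&(abs(h[...,2].astype(int)-int(h[200,325,2]))<40)).astype(np.uint8)
q=big(m,(290,130,360,254));r=cv2.minAreaRect(q);print(r)
x,y,w,hh=cv2.boundingRect(q);print(x,y,w,hh)
P=onz(c,[[r[0][0],y],[r[0][0],y+hh]],.048);print(P,P.mean(0))
wm=((i.min(2)>110)).astype(np.uint8);q=big(wm,(260,270,380,322));x,y,w,hh=cv2.boundingRect(q);print(x,y,w,hh,onz(c,[[x,321],[x+w,321]],.003))
E
```

```text
[ 0.493 -0.119  0.13 ] [ 0.4929 -0.1186  0.1302] [179.9951  -0.1234 145.978 ]
[ 13 159 154] [ 17 134 192] [ 13 190 125] [15 19 55]
((323.5580749511719, 200.17645263671875), (25.217119216918945, 106.24180603027344), 1.4320961236953735)
311 147 27 107
[[ 0.4581 -0.0907  0.048 ]
 [ 0.5353 -0.1423  0.048 ]] [ 0.4967 -0.1165  0.048 ]
280 297 78 25 [[ 0.5945 -0.2384  0.003 ]
 [ 0.6422 -0.1678  0.003 ]]
```

Call:
carry_out(increments=[[[0.05,0,-0.3,0,0,-0.05,1],[0.05,0,-0.5,0,0,-0.05,1],[0.05,-0.01,-0.6,0,0,-0.05,1],[0.04,-0.01,-0.6,0,0,-0.05,1],[0.03,-0.01,-0.6,0,0,-0.02,1]]], force=50)

```text
time_s: 2.9
eef_pos: [0.5001, -0.1192, 0.0517]
tcp_rot: [3.141, 0.0, 2.534]
wrist_force: [0.2, 0.3, 0.2]
width: 0.995
gripper_force: 0.0
```

Call:
carry_out(increments=[[[0,0,-0.5,0,0,0,1],[0,0,-0.35,0,0,0,1],[0,0,-0.25,0,0,0,1],[0,0,-0.1,0,0,0,1],[0,0,0,0,0,0,1]]])

```text
time_s: 3.32
eef_pos: [0.4999, -0.1197, 0.016]
tcp_rot: [-3.141, -0.001, 2.534]
wrist_force: [0.2, -0.0, -0.2]
width: 0.997
gripper_force: 0.0
```

```bash
python3 - <<'E'
from h import *
np.set_printoptions(precision=4,suppress=True)
s=env.state();i=env.get_image("wrist");s2=env.state()
print(s["eef_pos"],s2["eef_pos"],np.degrees(s["tcp_rot"]),s["wrist_force"])
h=cv2.cvtColor(i,cv2.COLOR_RGB2HSV)
m=((h[...,0]>10)&(h[...,0]<15)&(h[...,1]>140)).astype(np.uint8)
for y in (100,130,160,190,220): 
    x=np.flatnonzero(m[y,270:370]);print(y,x.min()+270 if len(x) else 0,x.max()+270 if len(x) else 0,len(x))
cv2.imwrite("pics/w2.png",i[:,:,::-1])
E
```

```text
[ 0.4999 -0.1197  0.016 ] [ 0.5004 -0.12    0.0165] [-179.9899   -0.0663  145.165 ] [ 0.1955 -0.0446 -0.1533]
100 0 0 0
130 0 0 0
160 0 0 0
190 300 342 43
220 299 341 43
```

View pics/w2.png

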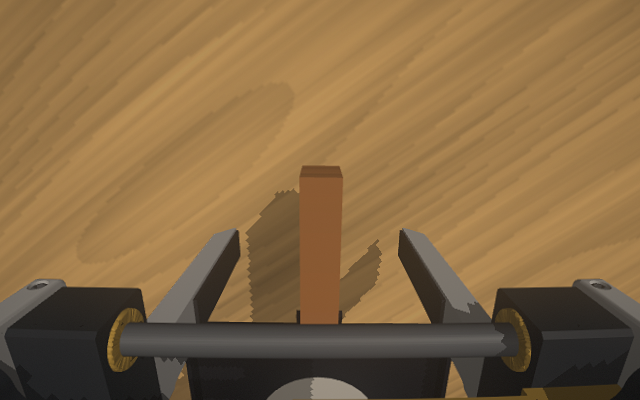

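The handle is centred between the fingers (x=321) and its end sits 46 mm behind the TCP, so the grip point is right. Closing.

Call:
carry_out(increments=[[[0,0,0,0,0,0,0],[0,0,0,0,0,0,0],[0,0,0,0,0,0,0],[0,0,0,0,0,0,0],[0,0,0,0,0,0,0]]], force=50)

```text
time_s: 3.78
eef_pos: [0.5006, -0.1206, 0.0168]
tcp_rot: [3.141, 0.001, 2.533]
wrist_force: [-0.6, -0.1, 0.1]
width: 0.681
gripper_force: 0.0
```

Call:
carry_out(increments=[[[0,0,0,0,0,0,0],[0,0,0,0,0,0,0],[0,0,0,0,0,0,0],[0,0,0,0,0,0,0],[0,0,0,0,0,0,0]]], force=50)

```text
time_s: 4.2
eef_pos: [0.5004, -0.1205, 0.0165]
tcp_rot: [3.142, -0.0, 2.533]
wrist_force: [-0.2, 0.6, 0.1]
width: 0.325
gripper_force: 0.0
```

```bash
cat > b.py <<'E'
# ball relative to tray: uses TCP pose, tray frame = tool frame turned (x=-tool x, z=-tool z), grip 160 mm / TCP 15..19 mm below grip
from h import *
np.set_printoptions(precision=4,suppress=True)
def tray(s):
    T=R.from_euler('xyz',s["tcp_rot"]).as_matrix()
    A=T@np.diag([-1.,1,-1]);return A,s["eef_pos"]+A@np.array([.160,0,-.015])
def ball(n,img,s,c):
    """nearest ball-coloured round blob to predicted centre, cast on ball-centre plane -> tray coords"""
    A,o=tray(s);g=proj(c,[o+A@[0,0,.038]])[0]
    r=int({"top":30,"side":44}[n]);x,y=np.round(g).astype(int)
    q=big(ballmask(img),(max(0,x-r),max(0,y-r),x+r,y+r))
    u,rad=cv2.minEnclosingCircle(q)
    ro,v=rays(c,[u]);nrm=A[:,2];p0=o+.038*nrm
    P=ro+v[0]*(((p0-ro)@nrm)/(v[0]@nrm))
    return (A.T@(P-o)),rad,u,P
def look():
    out={}
    for n in("side","top"):
        s=env.state();i=env.get_image(n)
        try: out[n]=ball(n,i,s,cam(n))
        except Exception as e: out[n]=None
        look.img[n]=i
    return s,out
look.img={}
if __name__=="__main__":
    s,o=look();print("t %.2f"%s["time_s"],s["eef_pos"],np.degrees(s["tcp_rot"]),"w %.3f f %.1f"%(s["width"],s["gripper_force"]),s["wrist_force"])
    for n in o:
        if o[n]: print(n,"tray mm",o[n][0][:2]*1000,"r %.1f"%o[n][1],"px",np.round(o[n][2],1),"world",o[n][3])
E
python3 b.py
```

```text
t 4.25 [ 0.5004 -0.1205  0.0165] [179.9963  -0.004  145.1209] w 0.285 f 0.0 [-0.4806  0.8186  0.2316]
side tray mm [ 35.4604 -23.4655] r 13.5 px [341.1 284.5] world [ 0.6473 -0.2515  0.0394]
top tray mm [ 38.5585 -26.3734] r 8.9 px [392.4 193.9] world [ 0.6482 -0.2557  0.0394]
```

Call:
carry_out(increments=[[[0,0,0,0,0,0,0],[0,0,0,0,0,0,0],[0,0,0,0,0,0,0],[0,0,0,0,0,0,0],[0,0,0,0,0,0,0]]], force=50)

```text
time_s: 4.72
eef_pos: [0.5004, -0.1205, 0.0165]
tcp_rot: [3.141, 0.0, 2.533]
wrist_force: [-0.2, -0.5, -1.2]
width: 0.208
gripper_force: 50.0
```

Call:
carry_out(increments=[[[0,0,0.1,-0.03,-0.04,0,0],[0,0,0.2,-0.03,-0.04,0,0],[0,0,0.3,-0.03,-0.04,0,0],[0,0,0.3,-0.02,-0.04,0,0],[0,0,0.2,-0.01,-0.02,0,0]]])

```text
time_s: 5.13
eef_pos: [0.5006, -0.1204, 0.0508]
tcp_rot: [3.141, 0.016, 2.533]
wrist_force: [-0.0, 0.5, -3.2]
width: 0.211
gripper_force: 50.0
```

```bash
python3 b.py
```

```text
t 5.18 [ 0.5015 -0.1208  0.0518] [179.9287   1.0677 145.1321] w 0.207 f 50.0 [ 0.2708  0.4124 -1.9322]
side tray mm [ 36.843  -23.9437] r 13.6 px [342.  274.5] world [ 0.6481 -0.2524  0.077 ]
top tray mm [ 37.744  -24.7796] r 9.0 px [393.4 191.4] world [ 0.6492 -0.2539  0.0785]
```

Call:
carry_out(increments=[[[0,0,0.1,0,0,0,0],[0,0,0.2,0,0,0,0],[0,0,0.3,0,0,0,0],[0,0,0.4,0,0,0,0],[0,0,0.4,0,0,0,0]]])

```text
time_s: 5.65
eef_pos: [0.5002, -0.1204, 0.0922]
tcp_rot: [3.141, 0.014, 2.533]
wrist_force: [0.4, 0.6, -3.2]
width: 0.21
gripper_force: 50.0
```

Call:
carry_out(increments=[[[0,0,0.4,0,0,0,0],[0,0,0.4,0,0,0,0],[0,0,0.4,0,0,0,0],[0,0,0.4,0,0,0,0],[0,0,0.4,0,0,0,0]]])

```text
time_s: 6.07
eef_pos: [0.5003, -0.1204, 0.1526]
tcp_rot: [3.141, 0.015, 2.533]
wrist_force: [0.2, -0.4, -4.7]
width: 0.21
gripper_force: 50.0
```

Call:
carry_out(increments=[[[0,0,0.35,0,0,0,0],[0,0,0.25,0,0,0,0],[0,0,0.1,0,0,0,0],[0,0,0.05,0,0,0,0],[0,0,0,0,0,0,0]]])

```text
time_s: 6.48
eef_pos: [0.5003, -0.1204, 0.174]
tcp_rot: [3.141, 0.015, 2.533]
wrist_force: [-0.3, 0.3, -4.5]
width: 0.211
gripper_force: 50.0
```

```bash
python3 b.py; python3 - <<'E'
from b import *
s,o=look()
for n in("side","top"):
    cv2.imwrite(f"pics/{n}2.png",look.img[n][:,:,::-1])
    A,p=tray(s);c=cam(n);g=proj(c,[p+A@[0,0,.015]])[0].astype(int);r=65 if n=="side" else 40
    i=look.img[n];m=(i.max(2)<60).astype(np.uint8)
    q=cv2.convexHull(big(m,(g[0]-r,g[1]-r,g[0]+r,g[1]+r)));q=cv2.approxPolyDP(q,5,True)[:,0].astype(float)
    ro,v=rays(c,q);nn=A[:,2];p0=p+.015*nn
    P=ro+v*(((p0-ro)@nn)/(v@nn))[:,None]
    print(n,"rim in tray mm",((P-p)@A*1000)[:,:2].round(1).tolist())
    print(o[n][0]*1000)
E
```

```text
t 6.53 [ 0.5001 -0.1203  0.1736] [179.9883   0.8163 145.1205] w 0.205 f 50.0 [ 0.1572 -0.2707 -3.2745]
side tray mm [ 34.4472 -24.6224] r 14.5 px [342.6 237.1] world [ 0.6454 -0.2516  0.1999]
top tray mm [ 35.8124 -25.6494] r 9.8 px [398.4 184.4] world [ 0.6458 -0.2531  0.1994]
side rim in tray mm [[-138.8, 8.0], [-87.1, 84.2], [88.0, 73.6], [83.9, -103.1], [-79.5, -102.0]]
[ 34.3222 -25.6341  38.    ]
top rim in tray mm [[83.8, 81.9], [82.4, -89.6], [-59.6, -91.2], [-89.7, 81.1]]
[ 38.5207 -25.8971  38.    ]
```

Call:
carry_out(increments=[[[0,0,0,0,0,0,0],[0,0.01,0,0,0,0.01,0],[0,0.02,0,0,0,0.01,0],[0,0.03,0,0,0,0.02,0],[0,0.03,0,0,0,0.03,0]]])

```text
time_s: 7.1
eef_pos: [0.5004, -0.1177, 0.1739]
tcp_rot: [3.141, 0.015, 2.538]
wrist_force: [0.3, -0.5, -3.7]
width: 0.211
gripper_force: 50.0
```

Call:
carry_out(increments=[[[-0.01,0.04,0,0,0,0.03,0],[-0.01,0.05,0,0,0,0.04,0],[-0.01,0.05,0,0,0,0.04,0],[-0.01,0.06,0,0,0,0.05,0],[-0.01,0.07,0,0,0,0.06,0]]])

```text
time_s: 7.52
eef_pos: [0.4989, -0.1095, 0.174]
tcp_rot: [3.141, 0.015, 2.553]
wrist_force: [-0.2, -0.6, -3.6]
width: 0.209
gripper_force: 50.0
```

Call:
carry_out(increments=[[[-0.01,0.08,0,0,0,0.06,0],[-0.01,0.08,0,0,0,0.07,0],[-0.01,0.09,0,0,0,0.07,0],[-0.01,0.1,0,0,0,0.08,0],[-0.01,0.1,0,0,0,0.08,0]]])

```text
time_s: 7.93
eef_pos: [0.4974, -0.0958, 0.174]
tcp_rot: [3.141, 0.015, 2.579]
wrist_force: [-0.1, -0.1, -3.3]
width: 0.21
gripper_force: 50.0
```

Call:
carry_out(increments=[[[-0.02,0.11,0,0,0,0.09,0],[-0.02,0.12,0,0,0,0.1,0],[-0.02,0.13,0,0,0,0.1,0],[-0.02,0.13,0,0,0,0.11,0],[-0.02,0.14,0,0,0,0.11,0]]])

```text
time_s: 8.35
eef_pos: [0.4944, -0.0769, 0.174]
tcp_rot: [3.141, 0.015, 2.615]
wrist_force: [0.3, -0.3, -3.0]
width: 0.212
gripper_force: 50.0
```

Call:
carry_out(increments=[[[-0.02,0.15,0,0,0,0.12,0],[-0.02,0.16,0,0,0,0.13,0],[-0.02,0.16,0,0,0,0.13,0],[-0.02,0.17,0,0,0,0.14,0],[-0.02,0.18,0,0,0,0.14,0]]])

```text
time_s: 8.77
eef_pos: [0.4914, -0.0521, 0.174]
tcp_rot: [3.141, 0.015, 2.661]
wrist_force: [0.4, 0.1, -3.8]
width: 0.209
gripper_force: 50.0
```

Call:
carry_out(increments=[[[-0.03,0.19,0,0,0,0.15,0],[-0.03,0.19,0,0,0,0.15,0],[-0.03,0.2,0,0,0,0.16,0],[-0.03,0.21,0,0,0,0.17,0],[-0.03,0.21,0,0,0,0.17,0]]])

```text
time_s: 9.18
eef_pos: [0.4868, -0.022, 0.174]
tcp_rot: [3.141, 0.015, 2.717]
wrist_force: [0.1, 0.6, -3.9]
width: 0.211
gripper_force: 50.0
```

Call:
carry_out(increments=[[[-0.03,0.22,0,0,0,0.17,0],[-0.03,0.22,0,0,0,0.17,0],[-0.03,0.22,0,0,0,0.17,0],[-0.03,0.22,0,0,0,0.17,0],[-0.03,0.22,0,0,0,0.17,0]]])

```text
time_s: 9.6
eef_pos: [0.4823, 0.011, 0.174]
tcp_rot: [3.141, 0.015, 2.776]
wrist_force: [-0.4, -0.1, -4.3]
width: 0.21
gripper_force: 50.0
```

Call:
carry_out(increments=[[[-0.03,0.22,0,0,0,0.17,0],[-0.03,0.22,0,0,0,0.17,0],[-0.03,0.22,0,0,0,0.17,0],[-0.03,0.22,0,0,0,0.17,0],[-0.03,0.22,0,0,0,0.17,0]]])

```text
time_s: 10.02
eef_pos: [0.4778, 0.044, 0.174]
tcp_rot: [3.141, 0.015, 2.836]
wrist_force: [0.5, -1.0, -2.7]
width: 0.211
gripper_force: 50.0
```

Call:
carry_out(increments=[[[-0.03,0.22,0,0,0,0.17,0],[-0.03,0.22,0,0,0,0.17,0],[-0.03,0.22,0,0,0,0.17,0],[-0.03,0.22,0,0,0,0.17,0],[-0.03,0.22,0,0,0,0.17,0]]])

```text
time_s: 10.43
eef_pos: [0.4733, 0.077, 0.174]
tcp_rot: [3.141, 0.015, 2.895]
wrist_force: [0.2, -0.6, -3.3]
width: 0.208
gripper_force: 50.0
```

Call:
carry_out(increments=[[[-0.03,0.22,0,0,0,0.17,0],[-0.03,0.22,0,0,0,0.17,0],[-0.03,0.22,0,0,0,0.17,0],[-0.03,0.22,0,0,0,0.17,0],[-0.03,0.22,0,0,0,0.17,0]]])

```text
time_s: 10.85
eef_pos: [0.4689, 0.11, 0.174]
tcp_rot: [3.141, 0.015, 2.954]
wrist_force: [-0.8, 0.2, -4.2]
width: 0.205
gripper_force: 50.0
```

Call:
carry_out(increments=[[[-0.03,0.21,0,0,0,0.17,0],[-0.03,0.21,0,0,0,0.17,0],[-0.03,0.2,0,0,0,0.16,0],[-0.03,0.19,0,0,0,0.15,0],[-0.03,0.19,0,0,0,0.15,0]]])

```text
time_s: 11.27
eef_pos: [0.4643, 0.1399, 0.174]
tcp_rot: [3.141, 0.015, 3.01]
wrist_force: [-0.1, -0.0, -3.8]
width: 0.212
gripper_force: 50.0
```

Call:
carry_out(increments=[[[-0.02,0.18,0,0,0,0.14,0],[-0.02,0.17,0,0,0,0.14,0],[-0.02,0.16,0,0,0,0.13,0],[-0.02,0.16,0,0,0,0.13,0],[-0.02,0.15,0,0,0,0.12,0]]])

```text
time_s: 11.68
eef_pos: [0.4614, 0.1644, 0.174]
tcp_rot: [3.141, 0.015, 3.056]
wrist_force: [0.7, -0.8, -3.5]
width: 0.207
gripper_force: 50.0
```

Call:
carry_out(increments=[[[-0.02,0.14,0,0,0,0.11,0],[-0.02,0.13,0,0,0,0.11,0],[-0.02,0.13,0,0,0,0.1,0],[-0.02,0.12,0,0,0,0.1,0],[-0.02,0.11,0,0,0,0.09,0]]])

```text
time_s: 12.1
eef_pos: [0.4584, 0.1832, 0.174]
tcp_rot: [3.141, 0.015, 3.091]
wrist_force: [0.3, -0.5, -2.8]
width: 0.21
gripper_force: 50.0
```

Call:
carry_out(increments=[[[-0.01,0.1,0,0,0,0.08,0],[-0.01,0.1,0,0,0,0.08,0],[-0.01,0.09,0,0,0,0.07,0],[-0.01,0.08,0,0,0,0.07,0],[-0.01,0.08,0,0,0,0.06,0]]])

```text
time_s: 12.52
eef_pos: [0.4569, 0.1965, 0.174]
tcp_rot: [3.141, 0.015, 3.116]
wrist_force: [0.0, 0.5, -3.9]
width: 0.21
gripper_force: 50.0
```

Call:
carry_out(increments=[[[-0.01,0.07,0,0,0,0.06,0],[-0.01,0.06,0,0,0,0.05,0],[-0.01,0.05,0,0,0,0.04,0],[-0.01,0.05,0,0,0,0.04,0],[-0.01,0.04,0,0,0,0.03,0]]])

```text
time_s: 12.93
eef_pos: [0.4554, 0.2046, 0.174]
tcp_rot: [3.141, 0.015, 3.131]
wrist_force: [-0.4, -0.3, -3.5]
width: 0.209
gripper_force: 50.0
```

Call:
carry_out(increments=[[[0,0.03,0,0,0,0.03,0],[0,0.03,0,0,0,0.02,0],[0,0.02,0,0,0,0.01,0],[0,0.01,0,0,0,0.01,0],[0,0,0,0,0,0,0]]])

```text
time_s: 13.35
eef_pos: [0.4554, 0.2072, 0.174]
tcp_rot: [3.141, 0.015, 3.136]
wrist_force: [0.5, 0.8, -3.2]
width: 0.21
gripper_force: 50.0
```

```bash
python3 b.py; python3 - <<'E'
from b import *
s,o=look()
for n in o: cv2.imwrite(f"pics/{n}3.png",look.img[n][:,:,::-1])
a=look.img["side"][70:220,220:400];b=look.img["top"][130:260,190:350]
o=np.zeros((600,800,3),np.uint8);o[:450,:400]=cv2.resize(a,None,fx=3,fy=3,interpolation=2)[:450,:400];o[:325,400:]=cv2.resize(b,None,fx=2.5,fy=2.5,interpolation=2)
cv2.imwrite("pics/c3.png",o[:,:,::-1])
E
```

```text
t 13.40 [0.4554 0.2071 0.174 ] [179.9797   0.8644 179.6789] w 0.211 f 50.0 [ 0.3308 -0.927  -3.3425]
side tray mm [ 33.4852 -22.0464] r 10.1 px [319.5 152.5] world [0.6484 0.184  0.1999]
top tray mm [39.7852 -5.0548] r 5.5 px [265.  196.5] world [0.6548 0.2009 0.2   ]
```

View pics/c3.png

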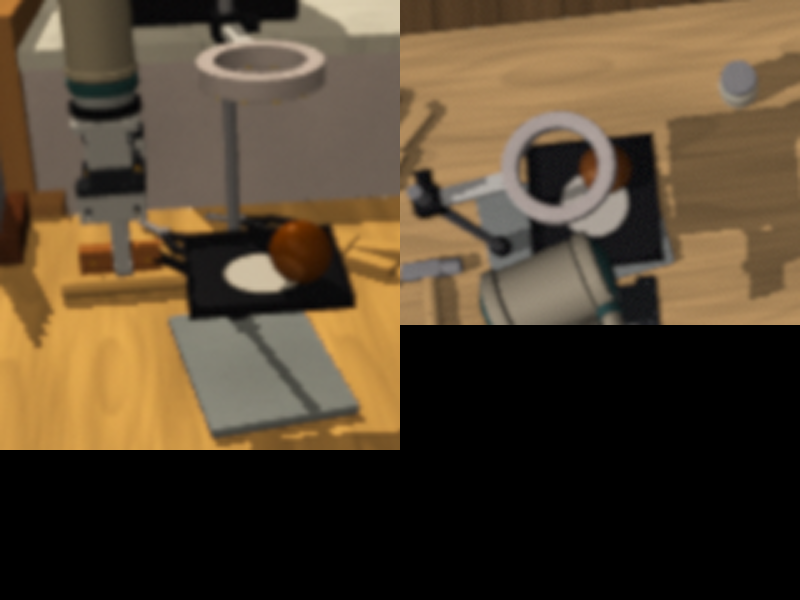

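The ball stayed put during the carry. In the side view the disc is at about (307.5,161) and the ball at (320,153). In the top view the ring hides part of the tray, and the disc is near (268,211.6). I'll check this against the prediction.

```bash
python3 - <<'E'
from b import *
s=env.state();A,p=tray(s);d=p+A@[0,0,.003]
print("pred disc",d,"side px",proj(cam("side"),[d]),"top px",proj(cam("top"),[d]))
i=cv2.imread("pics/side3.png")[:,:,::-1].copy()
m=((i.min(2)>130)).astype(np.uint8);q=big(m,(285,145,335,178));print("side white",cv2.boundingRect(q),cv2.contourArea(q))
x,y,w,h=cv2.boundingRect(q)
# disc ring predicted bounding box
t=np.linspace(0,6.28,60);E=d+np.c_[.045*np.cos(t),.045*np.sin(t),0*t]@A.T
for n in("side","top"):
    e=proj(cam(n),E);print(n,"pred disc bbox",e.min(0),e.max(0))
i=cv2.imread("pics/top3.png")[:,:,::-1].copy();m=((i.min(2)>120)).astype(np.uint8)
q=big(m,(262,206,290,228));print("top white",cv2.boundingRect(q))
for n in("side","top"):
    e=proj(cam(n),[d+A@[.08,0,.035],d+A@[-.06,0,.035],d+A@[0,.06,.035],d+A@[0,-.06,.035],d+A@[0,0,.035]]);print(n,e.tolist())
E
```

```text
pred disc [0.6156 0.2062 0.1644] side px [[309.1014 159.5424]] top px [[265.9172 209.8825]]
side white (296, 155, 19, 12) 137.5
side pred disc bbox [295.8804 153.4745] [322.3261 165.9897]
top pred disc bbox [252.8425 197.0681] [278.9718 222.8276]
top white (262, 207, 19, 17)
side [[332.3855996940695, 148.5562825835139], [290.87678731385387, 151.6061355261687], [307.03034109740764, 142.61257728607043], [310.6372571818345, 158.60013685683538], [308.7599518473789, 150.27800835247967]]
top [[262.6030664086018, 185.07711342559523], [265.85054181380076, 225.7450331389372], [246.64595747579943, 210.00496133489037], [282.21464168334126, 206.26789429467223], [264.4446337535993, 208.13491401159757]]
```

```bash
cat > sim.py <<'E'
import numpy as np,sys
U=np.radians(4)
def run(tilt_rows,res,bias=0.,v=0.,drag=1.):
    x=0;t=0;cur=bias;stop=None
    for k in range(200):
        tgt=bias+(tilt_rows[k] if k<len(tilt_rows) else tilt_rows[-1])
        for j in range(20):
            th=cur+(tgt-cur)*(j+1)/20;a=7*th-drag*v;r=7*res
            dt=1/240
            if v==0 and abs(a)<=r: continue
            s=np.sign(v) if v else np.sign(a);vn=v+(a-s*r)*dt
            if v*vn<0: vn=0
            v=vn;x+=v*dt;t=(k*20+j)*dt
        cur=tgt
    return x*1000,t
def pulse(d,n): return np.array([d/2]+[d]*n+[d/2,0])*U
if __name__=="__main__":
    for d in(.2,.25,.3,.4,.5,.6):
        print(d,[(n,[tuple(np.round(run(pulse(d,n),r),1)) for r in(.005,.007,.009)]) for n in(2,4,6,8)])
E
python3 sim.py
python3 - <<'E'
s=open('b.py').read().replace('return A,s["eef_pos"]+A@','return A,s["eef_pos"]+np.array([-.0035,-.007,0])+A@')
open('b.py','w').write(s)
E
```

```text
0.2 [(2, [(np.float64(3.1), np.float64(0.6)), (np.float64(1.7), np.float64(0.5)), (np.float64(0.8), np.float64(0.4))]), (4, [(np.float64(8.3), np.float64(1.0)), (np.float64(4.9), np.float64(0.8)), (np.float64(2.7), np.float64(0.7))]), (6, [(np.float64(14.9), np.float64(1.2)), (np.float64(9.3), np.float64(1.0)), (np.float64(5.4), np.float64(0.9))]), (8, [(np.float64(22.3), np.float64(1.5)), (np.float64(14.4), np.float64(1.2)), (np.float64(8.7), np.float64(1.1))])]
0.25 [(2, [(np.float64(5.4), np.float64(0.7)), (np.float64(3.3), np.float64(0.6)), (np.float64(2.0), np.float64(0.5))]), (4, [(np.float64(13.5), np.float64(1.1)), (np.float64(8.9), np.float64(0.9)), (np.float64(5.8), np.float64(0.8))]), (6, [(np.float64(23.3), np.float64(1.4)), (np.float64(16.2), np.float64(1.2)), (np.float64(11.1), np.float64(1.0))]), (8, [(np.float64(34.3), np.float64(1.7)), (np.float64(24.6), np.float64(1.4)), (np.float64(17.2), np.float64(1.2))])]
0.3 [(2, [(np.float64(8.0), np.float64(0.8)), (np.float64(5.2), np.float64(0.7)), (np.float64(3.4), np.float64(0.6))]), (4, [(np.float64(19.2), np.float64(1.2)
[... 1047 characters left out ...]
(74.8), np.float64(1.9)), (np.float64(61.6), np.float64(1.7)), (np.float64(51.1), np.float64(1.5))]), (8, [(np.float64(105.0), np.float64(2.2)), (np.float64(88.3), np.float64(2.0)), (np.float64(74.6), np.float64(1.7))])]
0.6 [(2, [(np.float64(28.9), np.float64(1.3)), (np.float64(22.5), np.float64(1.0)), (np.float64(17.8), np.float64(0.9))]), (4, [(np.float64(61.5), np.float64(1.7)), (np.float64(50.5), np.float64(1.5)), (np.float64(42.0), np.float64(1.3))]), (6, [(np.float64(97.7), np.float64(2.1)), (np.float64(82.6), np.float64(1.8)), (np.float64(70.5), np.float64(1.6))]), (8, [(np.float64(135.8), np.float64(2.4)), (np.float64(117.1), np.float64(2.1)), (np.float64(101.5), np.float64(1.9))])]
```

Call:
carry_out(increments=[[[-0.01,0.01,0.01,0,0.02,0,0],[-0.01,0.02,0.01,0,0.02,0,0],[-0.01,0.03,0.01,0,0.02,0.02,0],[-0.01,0.05,0,0,0.01,0.02,0],[-0.01,0.05,0,0,0,0.02,0]]])

```text
time_s: 13.97
eef_pos: [0.454, 0.2121, 0.1749]
tcp_rot: [3.141, 0.01, 3.14]
wrist_force: [-0.0, -0.2, -3.8]
width: 0.209
gripper_force: 50.0
```

Call:
carry_out(increments=[[[-0.01,0.06,0,0,0,0.02,0],[-0.01,0.05,0,0,0,0,0],[-0.01,0.03,0,0,0,0,0],[-0.01,0.02,0,0,0,0,0],[-0.01,0.01,0,0,0,0,0]]])

```text
time_s: 14.38
eef_pos: [0.4524, 0.2172, 0.1749]
tcp_rot: [3.141, 0.01, -3.141]
wrist_force: [-0.1, -0.1, -4.0]
width: 0.208
gripper_force: 50.0
```

Call:
carry_out(increments=[[[0,0,-0.09,-0.12,-0.25,0,0],[0,0,-0.09,-0.12,-0.25,0,0],[0,0,0,0,0,0,0],[0,0,0.09,0.12,0.25,0,0],[0,0,0.09,0.12,0.25,0,0]]])

```text
time_s: 14.8
eef_pos: [0.4519, 0.2173, 0.1751]
tcp_rot: [3.141, 0.009, -3.14]
wrist_force: [0.2, -0.1, -3.7]
width: 0.216
gripper_force: 50.0
```

Call:
carry_out(increments=[[[0,0,0,0,0,0,0],[0,0,0,0,0,0,0],[0,0,0,0,0,0,0],[0,0,0,0,0,0,0],[0,0,0,0,0,0,0]]])

```text
time_s: 15.22
eef_pos: [0.4524, 0.217, 0.1748]
tcp_rot: [3.141, 0.01, 3.141]
wrist_force: [-0.6, -0.2, -3.9]
width: 0.212
gripper_force: 50.0
```

```bash
cat > l.py <<'E'
from b import *
import sys
n=int(sys.argv[1]) if len(sys.argv)>1 else 2
for k in range(n):
    s=env.state();i=env.get_image("side");r=ball("side",i,s,cam("side"))
    print("t %.2f"%s["time_s"],s["eef_pos"],np.degrees(s["tcp_rot"]),"ball mm",r[0][:2]*1000,"r %.1f"%r[1],np.round(r[2],1))
cv2.imwrite("pics/last.png",i[:,:,::-1])
E
python3 l.py 2
```

```text
t 15.22 [0.4524 0.217  0.1748] [179.983    0.574  179.9936] ball mm [22.0676 -9.34  ] r 10.3 [313.6 150.7]
t 15.27 [0.4523 0.217  0.1748] [179.9817   0.5752 179.9988] ball mm [22.1004 -9.4392] r 10.3 [313.6 150.7]
```

Call:
carry_out(increments=[[[0,0,-0.11,-0.16,-0.3,0,0],[0,0,-0.11,-0.16,-0.3,0,0],[0,0,0,0,0,0,0],[0,0,0.11,0.16,0.3,0,0],[0,0,0.11,0.16,0.3,0,0]]])

```text
time_s: 15.73
eef_pos: [0.4517, 0.2174, 0.175]
tcp_rot: [3.141, 0.009, -3.14]
wrist_force: [-0.5, -0.8, -3.7]
width: 0.208
gripper_force: 50.0
```

Call:
carry_out(increments=[[[0,0,0,0,0,0,0],[0,0,0,0,0,0,0],[0,0,0,0,0,0,0],[0,0,0,0,0,0,0],[0,0,0,0,0,0,0]]])

```text
time_s: 16.15
eef_pos: [0.4521, 0.217, 0.1748]
tcp_rot: [3.141, 0.01, -3.141]
wrist_force: [-0.6, 1.0, -2.5]
width: 0.212
gripper_force: 50.0
```

Call:
carry_out(increments=[[[0,0,0,0,0,0,0],[0,0,0,0,0,0,0],[0,0,0,0,0,0,0],[0,0,0,0,0,0,0],[0,0,0,0,0,0,0]]])

```text
time_s: 16.57
eef_pos: [0.4524, 0.2171, 0.1749]
tcp_rot: [3.141, 0.01, -3.142]
wrist_force: [0.1, -0.7, -3.5]
width: 0.207
gripper_force: 50.0
```

```bash
python3 l.py 2; python3 - <<'E'
from b import *
i=env.get_image("top");s=env.state();cv2.imwrite("pics/top4.png",i[:,:,::-1])
b=cv2.imread("pics/last.png");a=cv2.resize(b[70:190,250:370],None,fx=4,fy=4,interpolation=2)
t=cv2.resize(i[150:250,215:295,::-1],None,fx=4,fy=4,interpolation=2)
o=np.zeros((480,800,3),np.uint8);o[:,:480]=a;o[:400,480:]=t;cv2.imwrite("pics/c4.png",o)
A,p=tray(s);print(proj(cam("side"),[p+A@[0,0,.003]]),proj(cam("top"),[p+A@[0,0,.003]]),proj(cam("top"),[[.6125,.211,.391],[.6125,.211,.2]]),proj(cam("side"),[[.6125,.211,.391]]))
E
```

```text
t 16.57 [0.4524 0.2171 0.1749] [ 179.9772    0.5905 -179.9947] ball mm [ 3.273  -0.8786] r 10.1 [307.7 149.9]
t 16.62 [0.4524 0.2171 0.1749] [ 179.9792    0.5858 -179.9978] ball mm [ 3.2847 -0.7399] r 10.1 [307.7 149.9]
[[307.0695 159.1133]] [[264.956  211.8619]] [[253.3133 196.9802]
 [263.0497 209.0065]] [[306.6439  93.591 ]]
```

View pics/c4.png

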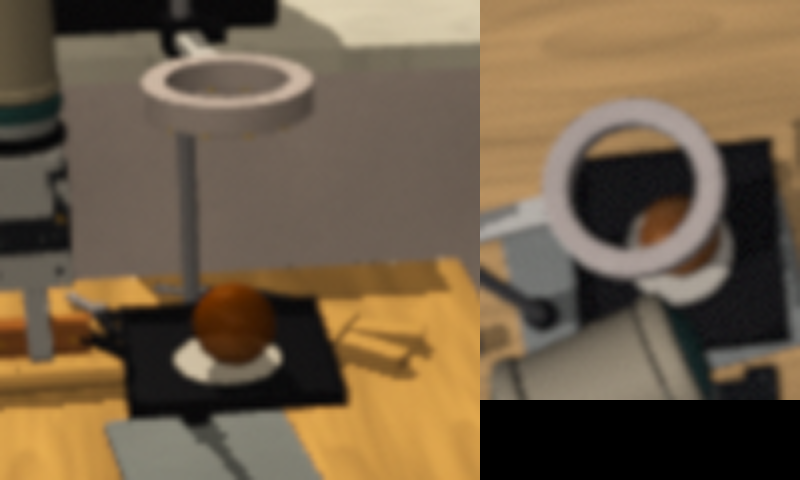

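The side crop puts the ball about 3 mm past the disc's middle (ball 307.7, disc 306.9). The ring axis is at (.6125,.211). The tray needs about +4 mm in x, +2 mm in y and +3.5 mm in z. A quick x shift will also bring the ball back by lag.

Call:
carry_out(increments=[[[0,0.01,0.02,0,0,0,0],[0,0.01,0.02,0,0,0,0],[0,0.02,0.03,0,0,0,0],[0,0.02,0.03,0,0,0,0],[0,0.01,0.02,0,0,0,0]]])

```text
time_s: 17.13
eef_pos: [0.4526, 0.2193, 0.1787]
tcp_rot: [3.141, 0.011, -3.142]
wrist_force: [-0.0, 0.0, -3.9]
width: 0.21
gripper_force: 50.0
```

Call:
carry_out(increments=[[[0.07,0,0,0,0,0,0],[0.07,0,0,0,0,0,0],[0,0,0,0,0,0,0],[0,0,0,0,0,0,0],[0,0,0,0,0,0,0]]])

```text
time_s: 17.55
eef_pos: [0.4566, 0.2191, 0.1784]
tcp_rot: [3.141, 0.01, 3.142]
wrist_force: [0.6, 0.2, -3.3]
width: 0.212
gripper_force: 50.0
```

Call:
carry_out(increments=[[[0,0,0,0,0,0,0],[0,0,0,0,0,0,0],[0,0,0,0,0,0,0],[0,0,0,0,0,0,0],[0,0,0,0,0,0,0]]])

```text
time_s: 17.97
eef_pos: [0.4566, 0.2191, 0.1785]
tcp_rot: [3.141, 0.01, -3.142]
wrist_force: [0.3, -1.0, -3.4]
width: 0.212
gripper_force: 50.0
```

```bash
python3 l.py 2
```

```text
t 17.97 [0.4566 0.2191 0.1785] [ 179.9776    0.5843 -179.9991] ball mm [5.4334 0.9742] r 10.0 [309.5 148.3]
t 18.02 [0.4566 0.2191 0.1785] [ 179.9805    0.5833 -179.9982] ball mm [5.4473 0.9622] r 10.0 [309.5 148.3]
```

```bash
python3 - <<'E'
import re
s=open('b.py').read()
s=s.replace("u,rad=cv2.minEnclosingCircle(q)","""g2=cv2.resize(img[y-r:y+r,x-r:x+r],None,fx=8,fy=8,interpolation=cv2.INTER_CUBIC)
    q=big(ballmask(g2),(0,0,16*r,16*r));e=cv2.fitEllipse(cv2.convexHull(q));rad=sum(e[1])/32
    u=np.array([(e[0][0]+.5)/8-.5+x-r,(e[0][1]+.5)/8-.5+y-r])""")
open('b.py','w').write(s)
E
python3 l.py 1; python3 - <<'E'
from b import *
# tray pose at the earlier pictures
for f,ps in(("side3",[.4554,.2071,.174,.8644,179.68]),):
    s=dict(eef_pos=np.array(ps[:3]),tcp_rot=np.radians([180,ps[3],ps[4]]))
    i=cv2.imread(f"pics/{f}.png")[:,:,::-1].copy();r=ball("side",i,s,cam("side"));print(f,r[0]*1000,r[1],r[2])
s=env.state();i=cv2.imread("pics/last.png")[:,:,::-1].copy()
A,p=tray(s);d=p+A@[0,0,.003];t=np.linspace(0,6.28,60);e=proj(cam("side"),d+np.c_[.045*np.cos(t),.045*np.sin(t),0*t]@A.T);print("pred disc",e.min(0),e.max(0))
g=cv2.resize(i[140:180,285:335],None,fx=8,fy=8,interpolation=2);q=big((g.min(2)>100).astype(np.uint8),(0,0,400,320));x,y,w,h=cv2.boundingRect(q);print("obs disc",x/8+285-.4,y/8+140-.4,(x+w)/8+285-.4,(y+h)/8+140-.4)
print("pred ball ctr",proj(cam("side"),[p+A@[0,0,.038]]))
E
```

```text
t 18.07 [0.4566 0.2192 0.1785] [ 179.9781    0.5883 -179.9964] ball mm [5.9706 0.7076] r 10.2 [309.6 148.3]
side3 [ 35.0972 -11.6562  38.    ] 9.858294010162354 [318.8093 152.0696]
pred disc [295.0168 151.7953] [321.4075 164.1625]
obs disc 303.35 171.85 324.1 179.6
pred ball ctr [[307.9075 148.5172]]
```

Call:
carry_out(increments=[[[0,0,-0.06,0,-0.16,0,0],[0,0,-0.06,0,-0.16,0,0],[0,0,0,0,0,0,0],[0,0,0.06,0,0.16,0,0],[0,0,0.06,0,0.16,0,0]]])

```text
time_s: 18.53
eef_pos: [0.4563, 0.2192, 0.1787]
tcp_rot: [3.141, 0.009, -3.141]
wrist_force: [0.1, -0.3, -4.1]
width: 0.208
gripper_force: 50.0
```

Call:
carry_out(increments=[[[0,0,0,0,0,0,0],[0,0,0,0,0,0,0],[0,0,0,0,0,0,0],[0,0,0,0,0,0,0],[0,0,0,0,0,0,0]]])

```text
time_s: 18.95
eef_pos: [0.4566, 0.2191, 0.1784]
tcp_rot: [3.141, 0.01, 3.142]
wrist_force: [-0.8, 0.3, -3.6]
width: 0.21
gripper_force: 50.0
```

```bash
cat >> l.py <<'E'
A,p=tray(s);d=p+A@[0,0,.003];t=np.linspace(0,6.28,60);e=proj(cam("side"),d+np.c_[.045*np.cos(t),.045*np.sin(t),0*t]@A.T)
g=cv2.resize(i[145:168,285:335],None,fx=8,fy=8,interpolation=2)
hs=cv2.cvtColor(g,cv2.COLOR_RGB2HSV);q=big(((hs[...,2]>110)&(hs[...,1]<110)).astype(np.uint8),(0,0,400,184));x,y,w,h=cv2.boundingRect(q)
print("disc l,r,bottom obs",x/8+284.6,(x+w)/8+284.6,(y+h)/8+144.6,"pred",e[:,0].min(),e[:,0].max(),e[:,1].max())
E
python3 l.py 1
```

```text
t 18.95 [0.4566 0.2191 0.1784] [179.9807   0.5756 179.9966] ball mm [0.803  0.7977] r 10.1 [308.1 148.4]
disc l,r,bottom obs 294.35 320.975 163.725 pred 294.9949032737345 321.38612669409406 164.20424258450515
```

Call:
carry_out(increments=[[[0,0,0,0,0,0,0],[0,0,0,0,0,0,0],[0,0,0,0,0,0,0],[0,0,0,0,0,0,0],[0,0,0,0,0,0,0]]])

```text
time_s: 19.42
eef_pos: [0.4566, 0.2191, 0.1785]
tcp_rot: [3.141, 0.01, 3.142]
wrist_force: [0.4, -0.3, -3.0]
width: 0.212
gripper_force: 50.0
```

Call:
carry_out(increments=[[[0,0,0,0,0,0,0],[0,0,0,0,0,0,0],[0,0,0,0,0,0,0],[0,0,0,0,0,0,0],[0,0,0,0,0,0,0]]])

```text
time_s: 19.83
eef_pos: [0.4566, 0.2191, 0.1785]
tcp_rot: [3.141, 0.01, -3.142]
wrist_force: [-0.3, -0.0, -2.9]
width: 0.211
gripper_force: 50.0
```

Call:
carry_out(increments=[[[0,0,-0.1,0,-0.28,0,0],[0,0,-0.1,0,-0.28,0,0],[0,0,0,0,0,0,0],[0,0,0,0,0,0,0],[0,0,0,0,0,0,0]]])

```text
time_s: 20.25
eef_pos: [0.4569, 0.2192, 0.1727]
tcp_rot: [3.141, 0.05, -3.142]
wrist_force: [0.2, 0.3, -3.9]
width: 0.209
gripper_force: 50.0
```

Call:
carry_out(increments=[[[0,0,0.1,0,0.28,0,0],[0,0,0.1,0,0.28,0,0],[0,0,0,0,0,0,0],[0,0,0,0,0,0,0],[0,0,0,0,0,0,0]]])

```text
time_s: 20.67
eef_pos: [0.4566, 0.2191, 0.1784]
tcp_rot: [3.141, 0.01, 3.141]
wrist_force: [-0.7, -0.7, -4.6]
width: 0.215
gripper_force: 50.0
```

Call:
carry_out(increments=[[[0,0,0,0,0,0,0],[0,0,0,0,0,0,0],[0,0,0,0,0,0,0],[0,0,0,0,0,0,0],[0,0,0,0,0,0,0]]])

```text
time_s: 21.08
eef_pos: [0.4566, 0.2191, 0.1785]
tcp_rot: [3.141, 0.01, -3.142]
wrist_force: [-0.6, 0.0, -3.5]
width: 0.208
gripper_force: 50.0
```

```bash
python3 l.py 2
```

```text
t 21.08 [0.4566 0.2191 0.1785] [ 179.9775    0.5914 -179.9951] ball mm [-30.9297   0.9497] r 10.1 [298.7 149. ]
t 21.13 [0.4566 0.2191 0.1785] [ 179.9795    0.5921 -179.9962] ball mm [-30.8551   1.7802] r 10.2 [298.7 148.9]
disc l,r,bottom obs 298.725 320.975 163.35 pred 295.00189796251783 321.39293667181533 164.1596096659469
```

Call:
carry_out(increments=[[[0,0,-0.08,0,-0.22,0,0],[0,0,-0.08,0,-0.22,0,0],[0,0,0,0,0,0,0],[0,0,0.08,0,0.22,0,0],[0,0,0.08,0,0.22,0,0]]])

```text
time_s: 21.6
eef_pos: [0.4562, 0.2192, 0.1787]
tcp_rot: [3.141, 0.009, -3.141]
wrist_force: [1.0, 0.1, -3.2]
width: 0.208
gripper_force: 50.0
```

Call:
carry_out(increments=[[[0,0,0,0,0,0,0],[0,0,0,0,0,0,0],[0,0,0,0,0,0,0],[0,0,0,0,0,0,0],[0,0,0,0,0,0,0]]])

```text
time_s: 22.02
eef_pos: [0.4566, 0.2191, 0.1784]
tcp_rot: [3.141, 0.01, 3.142]
wrist_force: [-0.0, 0.1, -3.7]
width: 0.209
gripper_force: 50.0
```

```bash
python3 l.py 2; python3 - <<'E'
from sim import *
for r,b in((.007,0),(.008,0),(.009,0),(.0075,.001)):
    print(r,b,[round(run(pulse(-d,n),r,b)[0],1) for d,n in((.32,2),(.44,2),(.5,2),(.56,4))],[(n,d,round(run(pulse(d,n),r,b)[0],1)) for n in(7,9) for d in(.4,.45,.5,.55,.6)])
E
```

```text
t 22.02 [0.4566 0.2191 0.1784] [179.9831   0.572  179.999 ] ball mm [-40.5641   2.2147] r 10.1 [295.8 149.1]
t 22.07 [0.4565 0.2191 0.1784] [ 179.9809    0.5745 -179.9993] ball mm [-40.7228   1.7216] r 10.2 [295.7 149.2]
disc l,r,bottom obs 298.725 320.85 163.975 pred 294.9868097450781 321.37686343049745 164.20806990281812
0.007 0 [np.float64(-6.1), np.float64(-12.3), np.float64(-15.9), np.float64(-45.0)] [(7, 0.4, np.float64(51.2)), (7, 0.45, np.float64(62.7)), (7, 0.5, np.float64(74.7)), (7, 0.55, np.float64(87.0)), (7, 0.6, np.float64(99.6)), (9, 0.4, np.float64(71.0)), (9, 0.45, np.float64(86.3)), (9, 0.5, np.float64(102.2)), (9, 0.55, np.float64(118.4)), (9, 0.6, np.float64(134.9))]
0.008 0 [np.float64(-5.0), np.float64(-10.6), np.float64(-13.9), np.float64(-40.8)] [(7, 0.4, np.float64(46.0)), (7, 0.45, np.float64(56.9)), (7, 0.5, np.float64(68.4)), (7, 0.55, np.float64(80.2)), (7, 0.6, np.float64(92.4)), (9, 0.4, np.float64(64.3)), (9, 0.45, np.float64(79.0)), (9, 0.5, np.float64(94.2)), (9, 0.55, np.float64(109.9)), (9, 0.6, np.float64(126.0))]
0.009 0 [np.float64(-4.1), np.float64(-9.2), np.float64(-12.2), np.float64(-37.0)] [(7, 0.4, np.float64(41.2)), (7, 0.45, np.float64(51.7)), (7, 0.5, np.float64(62.6)), (7, 0.55, np.float64(74.0)), (7, 0.6, np.float64(85.7)), (9, 0.4, np.float64(58.2)), (9, 0.45, np.float64(72.3)), (9, 0.5, np.float64(87.0)), (9, 0.55, np.float64(102.2)), (9, 0.6, np.float64(117.7))]
0.0075 0.001 [np.float64(-4.6), np.float64(-9.9), np.float64(-13.0), np.float64(-38.8)] [(7, 0.4, np.float64(54.1)), (7, 0.45, np.float64(65.9)), (7, 0.5, np.float64(78.1)), (7, 0.55, np.float64(90.7)), (7, 0.6, np.float64(103.5)), (9, 0.4, np.float64(74.6)), (9, 0.45, np.float64(90.3)), (9, 0.5, np.float64(106.4)), (9, 0.55, np.float64(122.9)), (9, 0.6, np.float64(139.6))]
```

Call:
carry_out(increments=[[[0,0,0.07,0,0.2,0,0],[0,0,0.08,0,0.2,0,0],[0,0,0,0,0,0,0],[0,0,0,0,0,0,0],[0,0,0,0,0,0,0]]])

```text
time_s: 22.53
eef_pos: [0.4567, 0.2191, 0.183]
tcp_rot: [3.141, -0.018, 3.141]
wrist_force: [0.6, 0.7, -3.8]
width: 0.212
gripper_force: 50.0
```

Call:
carry_out(increments=[[[0,0,0,0,0,0,0],[0,0,0,0,0,0,0],[0,0,0,0,0,0,0],[0,0,-0.07,0,-0.2,0,0],[0,0,-0.08,0,-0.2,0,0]]])

```text
time_s: 22.95
eef_pos: [0.4568, 0.2192, 0.1784]
tcp_rot: [3.141, 0.012, 3.141]
wrist_force: [0.3, 1.1, -2.9]
width: 0.207
gripper_force: 50.0
```

Call:
carry_out(increments=[[[0,0,0,0,0,0,0],[0,0,0,0,0,0,0],[0,0,0,0,0,0,0],[0,0,0,0,0,0,0],[0,0,0,0,0,0,0]]])

```text
time_s: 23.37
eef_pos: [0.4568, 0.2192, 0.1786]
tcp_rot: [3.141, 0.01, 3.142]
wrist_force: [-0.2, -0.1, -2.4]
width: 0.21
gripper_force: 50.0
```

Call:
carry_out(increments=[[[0,0,0,0,0,0,0],[0,0,0,0,0,0,0],[0,0,0,0,0,0,0],[0,0,0,0,0,0,0],[0,0,0,0,0,0,0]]])

```text
time_s: 23.78
eef_pos: [0.4567, 0.2191, 0.1785]
tcp_rot: [3.141, 0.01, 3.142]
wrist_force: [0.1, -0.3, -3.3]
width: 0.208
gripper_force: 50.0
```

```bash
python3 l.py 2
```

```text
t 23.78 [0.4567 0.2191 0.1785] [179.9792   0.5833 179.9995] ball mm [21.5576 -2.5661] r 10.2 [314.4 148.4]
t 23.83 [0.4567 0.2191 0.1785] [179.9786   0.5822 179.9952] ball mm [21.7028 -2.4793] r 10.1 [314.4 148.4]
disc l,r,bottom obs 294.35 317.85 164.35 pred 295.0203550176864 321.41148852841786 164.18840054948342
```

Call:
carry_out(increments=[[[0,0,0.09,0,0.25,0,0],[0,0,0.09,0,0.25,0,0],[0,0,0,0,0,0,0],[0,0,-0.09,0,-0.26,0,0],[0,0,-0.1,0,-0.27,0,0]]])

```text
time_s: 24.3
eef_pos: [0.4572, 0.2192, 0.1781]
tcp_rot: [3.141, 0.014, 3.141]
wrist_force: [-0.2, -0.4, -3.4]
width: 0.211
gripper_force: 50.0
```

Call:
carry_out(increments=[[[0,0,0,0,0,0,0],[0,0,0,0,0,0,0],[0,0,0,0,0,0,0],[0,0,0,0,0,0,0],[0,0,0,0,0,0,0]]])

```text
time_s: 24.72
eef_pos: [0.4569, 0.2192, 0.1783]
tcp_rot: [3.141, 0.013, 3.142]
wrist_force: [0.0, 0.3, -3.7]
width: 0.207
gripper_force: 50.0
```

Call:
carry_out(increments=[[[0,0,0,0,0,0,0],[0,0,0,0,0,0,0],[0,0,0,0,0,0,0],[0,0,0,0,0,0,0],[0,0,0,0,0,0,0]]])

```text
time_s: 25.13
eef_pos: [0.4566, 0.2191, 0.1782]
tcp_rot: [3.141, 0.012, 3.142]
wrist_force: [0.2, -0.5, -3.6]
width: 0.207
gripper_force: 50.0
```

```bash
python3 l.py 2; python3 - <<'E'
from sim import *
from scipy.optimize import least_squares
U=np.radians(4)
D=[(-.32,2,-5.2),(-.56,4,-31.7),(-.44,2,-9.8),(.4,7,62)]
f=lambda p:[run(pulse(d,n),p[0],p[1])[0]-m for d,n,m in D]
best=min(((sum(np.square(f((r,b)))),r,b) for r in np.arange(.004,.0105,.001) for b in np.arange(0,.0035,.0005)))
print(best,f(best[1:]))
E
```

```text
t 25.13 [0.4566 0.2191 0.1782] [179.9793   0.7048 179.9999] ball mm [44.7067 -5.8544] r 10.3 [321.3 148.3]
t 25.18 [0.4566 0.2191 0.1782] [179.9775   0.7058 179.9979] ball mm [44.7032 -5.9337] r 10.4 [321.3 148.3]
disc l,r,bottom obs 294.35 318.1 164.35 pred 295.02395498957924 321.41375229572367 164.16754914188866
(np.float64(12.891887340876508), np.float64(0.008), np.float64(0.0025)) [np.float64(2.1255204197207958), np.float64(-0.4537105226262703), np.float64(2.3871046672788943), np.float64(-1.5716005711821168)]
```

Call:
carry_out(increments=[[[0,0,-0.1,0,-0.29,0,0],[0,0,-0.11,0,-0.29,0,0],[0,0,0,0,0,0,0],[0,0,0,0,0,0,0],[0,0,0,0,0,0,0]]])

```text
time_s: 25.65
eef_pos: [0.4569, 0.2192, 0.1721]
tcp_rot: [3.141, 0.053, -3.142]
wrist_force: [1.1, 0.3, -2.5]
width: 0.211
gripper_force: 50.0
```

Call:
carry_out(increments=[[[0,0,0.1,0,0.29,0,0],[0,0,0.11,0,0.29,0,0],[0,0,0,0,0,0,0],[0,0,0,0,0,0,0],[0,0,0,0,0,0,0]]])

```text
time_s: 26.07
eef_pos: [0.4567, 0.2191, 0.1781]
tcp_rot: [3.141, 0.012, 3.141]
wrist_force: [0.5, 0.0, -3.5]
width: 0.211
gripper_force: 50.0
```

Call:
carry_out(increments=[[[0,0,0,0,0,0,0],[0,0,0,0,0,0,0],[0,0,0,0,0,0,0],[0,0,0,0,0,0,0],[0,0,0,0,0,0,0]]])

```text
time_s: 26.48
eef_pos: [0.4565, 0.2191, 0.1782]
tcp_rot: [3.141, 0.012, -3.142]
wrist_force: [-0.4, -0.0, -2.5]
width: 0.208
gripper_force: 50.0
```

Call:
carry_out(increments=[[[0,0,0,0,0,0,0],[0,0,0,0,0,0,0],[0,0,0,0,0,0,0],[0,0,0,0,0,0,0],[0,0,0,0,0,0,0]]])

```text
time_s: 26.9
eef_pos: [0.4567, 0.2191, 0.1782]
tcp_rot: [3.141, 0.012, 3.142]
wrist_force: [-0.5, -0.3, -3.4]
width: 0.209
gripper_force: 50.0
```

```bash
python3 l.py 2
```

```text
t 26.90 [0.4567 0.2191 0.1782] [179.9787   0.7059 179.9999] ball mm [18.71   -5.9851] r 10.0 [313.6 148.9]
t 26.95 [0.4566 0.2191 0.1782] [179.9786   0.7073 179.9986] ball mm [18.3962 -5.7627] r 10.0 [313.5 148.9]
disc l,r,bottom obs 294.225 316.975 164.725 pred 295.0221556550155 321.41227179105834 164.16406194185964
```

Call:
carry_out(increments=[[[0,0,-0.11,-0.1,-0.3,0,0],[0,0,-0.11,-0.1,-0.3,0,0],[0,0,0,0,0,0,0],[0,0,0.11,0.1,0.3,0,0],[0,0,0.11,0.1,0.3,0,0]]])

```text
time_s: 27.42
eef_pos: [0.456, 0.2194, 0.1783]
tcp_rot: [3.141, 0.011, -3.141]
wrist_force: [1.0, -0.3, -4.1]
width: 0.211
gripper_force: 50.0
```

Call:
carry_out(increments=[[[0,0,0,0,0,0,0],[0,0,0,0,0,0,0],[0,0,0,0,0,0,0],[0,0,0,0,0,0,0],[0,0,0,0,0,0,0]]])

```text
time_s: 27.83
eef_pos: [0.4563, 0.2191, 0.178]
tcp_rot: [3.141, 0.012, -3.141]
wrist_force: [0.4, 0.2, -3.0]
width: 0.209
gripper_force: 50.0
```

Call:
carry_out(increments=[[[0,0,0,0,0,0,0],[0,0,0,0,0,0,0],[0,0,0,0,0,0,0],[0,0,0,0,0,0,0],[0,0,0,0,0,0,0]]])

```text
time_s: 28.25
eef_pos: [0.4566, 0.2192, 0.1782]
tcp_rot: [3.141, 0.012, -3.142]
wrist_force: [-0.3, 0.0, -3.5]
width: 0.211
gripper_force: 50.0
```

```bash
python3 l.py 2; python3 - <<'E'
from b import *
i=env.get_image("top");b=cv2.imread("pics/last.png");a=cv2.resize(b[130:190,260:360],None,fx=8,fy=8,interpolation=2)[:, :480]
a=cv2.resize(b[135:175,280:340],None,fx=8,fy=8,interpolation=2)
t=cv2.resize(i[150:250,215:295,::-1],None,fx=4,fy=4,interpolation=2)
o=np.zeros((400,800,3),np.uint8);o[:320,:480]=a;o[:400,480:]=t;cv2.imwrite("pics/c5.png",o)
E
```

```text
t 28.25 [0.4566 0.2192 0.1782] [ 179.9774    0.7109 -179.9965] ball mm [ 9.6296 -1.8914] r 10.1 [310.8 148.5]
t 28.30 [0.4566 0.2192 0.1782] [179.9776   0.7074 179.9993] ball mm [ 9.5533 -2.1229] r 10.1 [310.8 148.6]
disc l,r,bottom obs 294.1 320.85 164.6 pred 295.0197401364692 321.40942514277737 164.15798279790098
```

View pics/c5.png

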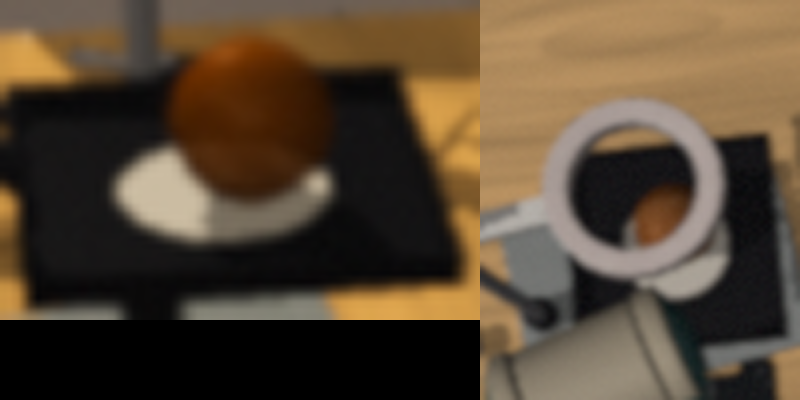

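The side crop shows the ball 3.4 px (about 12 mm) past the disc's middle. The tray's far side seems to have sagged a little more, so I shift the neutral tilt and nudge again.

Call:
carry_out(increments=[[[0,0,-0.08,0,-0.25,0,0],[0,0,-0.08,0,-0.26,0,0],[0,0,0,0,0,0,0],[0,0,0.08,0,0.23,0,0],[0,0,0.08,0,0.23,0,0]]])

```text
time_s: 28.82
eef_pos: [0.4566, 0.2192, 0.1786]
tcp_rot: [3.141, 0.014, -3.141]
wrist_force: [-0.4, 0.6, -3.6]
width: 0.209
gripper_force: 50.0
```

Call:
carry_out(increments=[[[0,0,0,0,0,0,0],[0,0,0,0,0,0,0],[0,0,0,0,0,0,0],[0,0,0,0,0,0,0],[0,0,0,0,0,0,0]]])

```text
time_s: 29.23
eef_pos: [0.4565, 0.2191, 0.1781]
tcp_rot: [3.141, 0.015, 3.142]
wrist_force: [1.0, 0.5, -4.4]
width: 0.208
gripper_force: 50.0
```

Call:
carry_out(increments=[[[0,0,0,0,0,0,0],[0,0,0,0,0,0,0],[0,0,0,0,0,0,0],[0,0,0,0,0,0,0],[0,0,0,0,0,0,0]]])

```text
time_s: 29.65
eef_pos: [0.4566, 0.2192, 0.1782]
tcp_rot: [3.141, 0.016, -3.142]
wrist_force: [0.2, -0.0, -3.1]
width: 0.208
gripper_force: 50.0
```

```bash
python3 l.py 2
```

```text
t 29.65 [0.4566 0.2192 0.1782] [ 179.9757    0.9088 -179.9978] ball mm [ 3.1534 -2.2308] r 10.1 [308.9 148.6]
t 29.70 [0.4566 0.2192 0.1782] [ 179.9759    0.9097 -179.9996] ball mm [ 2.9183 -2.1678] r 10.1 [308.8 148.6]
disc l,r,bottom obs 294.1 320.85 163.975 pred 295.0253721902973 321.41862306791484 164.01019256708832
```

Call:
carry_out(increments=[[[0,0,-0.06,-0.07,-0.18,0,0],[0,0,-0.06,-0.07,-0.18,0,0],[0,0,0,0,0,0,0],[0,0,0.06,0.07,0.18,0,0],[0,0,0.06,0.07,0.18,0,0]]])

```text
time_s: 30.17
eef_pos: [0.4562, 0.2193, 0.1783]
tcp_rot: [3.141, 0.015, -3.141]
wrist_force: [0.1, -1.0, -4.5]
width: 0.211
gripper_force: 50.0
```

Call:
carry_out(increments=[[[0,0,0,0,0,0,0],[0,0,0,0,0,0,0],[0,0,0,0,0,0,0],[0,0,0,0,0,0,0],[0,0,0,0,0,0,0]]])

```text
time_s: 30.58
eef_pos: [0.4566, 0.2191, 0.1781]
tcp_rot: [3.141, 0.016, 3.142]
wrist_force: [-0.9, -0.3, -3.4]
width: 0.206
gripper_force: 50.0
```

```bash
python3 l.py 2; python3 - <<'E'
from b import *
i=env.get_image("top");b=cv2.imread("pics/last.png")
a=cv2.resize(b[135:175,280:340],None,fx=8,fy=8,interpolation=2)
t=cv2.resize(i[150:250,215:295,::-1],None,fx=4,fy=4,interpolation=2)
o=np.zeros((400,800,3),np.uint8);o[:320,:480]=a;o[:400,480:]=t;cv2.imwrite("pics/c6.png",o)
E
```

```text
t 30.58 [0.4566 0.2191 0.1781] [179.9823   0.8967 179.9971] ball mm [-1.3923  0.7024] r 10.1 [307.4 148.3]
t 30.63 [0.4566 0.2191 0.1781] [ 179.9809    0.8977 -179.9997] ball mm [-1.3215  0.8088] r 10.0 [307.4 148.3]
disc l,r,bottom obs 294.1 320.85 163.85 pred 295.0062448408962 321.3991251659433 164.04562844539663
```

View pics/c6.png

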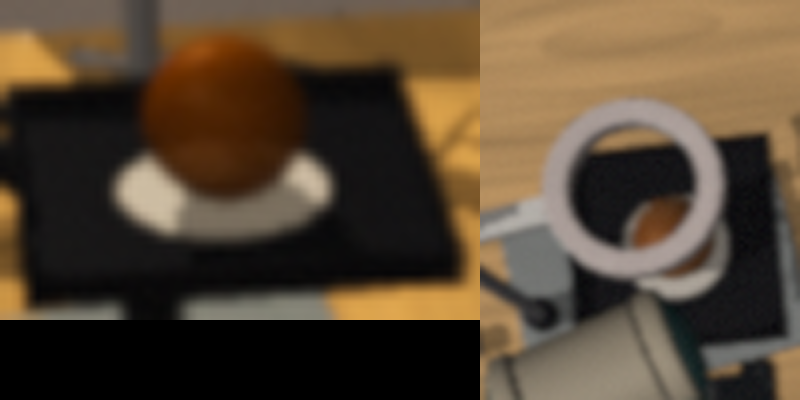

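The ball now sits over the disc's middle (223 vs 223.5 in the side crop) and is still. Holding for over 4 s.

Call:
carry_out(increments=[[[0,0,0,0,0,0,0],[0,0,0,0,0,0,0],[0,0,0,0,0,0,0],[0,0,0,0,0,0,0],[0,0,0,0,0,0,0]]])

```text
time_s: 31.15
eef_pos: [0.4566, 0.2191, 0.1782]
tcp_rot: [3.141, 0.016, 3.142]
wrist_force: [0.1, -0.9, -3.3]
width: 0.21
gripper_force: 50.0
```

Call:
carry_out(increments=[[[0,0,0,0,0,0,0],[0,0,0,0,0,0,0],[0,0,0,0,0,0,0],[0,0,0,0,0,0,0],[0,0,0,0,0,0,0]]])

```text
time_s: 31.57
eef_pos: [0.4567, 0.2191, 0.1782]
tcp_rot: [3.141, 0.016, 3.142]
wrist_force: [0.2, 0.2, -3.1]
width: 0.213
gripper_force: 50.0
```

Call:
carry_out(increments=[[[0,0,0,0,0,0,0],[0,0,0,0,0,0,0],[0,0,0,0,0,0,0],[0,0,0,0,0,0,0],[0,0,0,0,0,0,0]]])

```text
time_s: 31.98
eef_pos: [0.4566, 0.2191, 0.1782]
tcp_rot: [3.141, 0.016, 3.142]
wrist_force: [0.8, -0.2, -3.7]
width: 0.208
gripper_force: 50.0
```

Call:
carry_out(increments=[[[0,0,0,0,0,0,0],[0,0,0,0,0,0,0],[0,0,0,0,0,0,0],[0,0,0,0,0,0,0],[0,0,0,0,0,0,0]]])

```text
time_s: 32.4
eef_pos: [0.4566, 0.2192, 0.1782]
tcp_rot: [3.141, 0.016, -3.142]
wrist_force: [0.5, 0.2, -3.4]
width: 0.21
gripper_force: 50.0
```

Call:
carry_out(increments=[[[0,0,0,0,0,0,0],[0,0,0,0,0,0,0],[0,0,0,0,0,0,0],[0,0,0,0,0,0,0],[0,0,0,0,0,0,0]]])

```text
time_s: 32.82
eef_pos: [0.4566, 0.2191, 0.1782]
tcp_rot: [3.141, 0.016, 3.142]
wrist_force: [-0.8, 0.2, -3.7]
width: 0.211
gripper_force: 50.0
```

Call:
carry_out(increments=[[[0,0,0,0,0,0,0],[0,0,0,0,0,0,0],[0,0,0,0,0,0,0],[0,0,0,0,0,0,0],[0,0,0,0,0,0,0]]])

```text
time_s: 33.23
eef_pos: [0.4566, 0.2191, 0.1782]
tcp_rot: [3.141, 0.016, 3.142]
wrist_force: [-0.2, 0.5, -3.4]
width: 0.209
gripper_force: 50.0
```

```bash
python3 l.py 1
```

```text
t 33.23 [0.4566 0.2191 0.1782] [179.9798   0.9052 179.9998] ball mm [-1.4794  0.6148] r 10.1 [307.4 148.3]
disc l,r,bottom obs 294.1 320.85 163.85 pred 295.0253130968675 321.4184889625398 164.0265129330637
```

Call:
carry_out(increments=[[[0,0,0,0,0,0,0],[0,0,0,0,0,0,0],[0,0,0,0,0,0,0],[0,0,0,0,0,0,0],[0,0,0,0,0,0,0]]])

```text
time_s: 33.7
eef_pos: [0.4566, 0.2192, 0.1782]
tcp_rot: [3.141, 0.016, -3.142]
wrist_force: [-1.0, -0.5, -3.7]
width: 0.205
gripper_force: 50.0
```

Call:
carry_out(increments=[[[0,0,0,0,0,0,0],[0,0,0,0,0,0,0],[0,0,0,0,0,0,0],[0,0,0,0,0,0,0],[0,0,0,0,0,0,0]]])

```text
time_s: 34.12
eef_pos: [0.4566, 0.2191, 0.1782]
tcp_rot: [3.141, 0.016, 3.142]
wrist_force: [-0.0, -0.5, -3.4]
width: 0.208
gripper_force: 50.0
```

Call:
carry_out(increments=[[[0,0,0,0,0,0,0],[0,0,0,0,0,0,0],[0,0,0,0,0,0,0],[0,0,0,0,0,0,0],[0,0,0,0,0,0,0]]])

```text
time_s: 34.53
eef_pos: [0.4566, 0.2192, 0.1782]
tcp_rot: [3.141, 0.016, 3.142]
wrist_force: [-0.9, -0.8, -3.3]
width: 0.207
gripper_force: 50.0
```

Call:
carry_out(increments=[[[0,0,0,0,0,0,0],[0,0,0,0,0,0,0],[0,0,0,0,0,0,0],[0,0,0,0,0,0,0],[0,0,0,0,0,0,0]]])

```text
time_s: 34.95
eef_pos: [0.4566, 0.2191, 0.1782]
tcp_rot: [3.141, 0.016, 3.142]
wrist_force: [0.3, 0.5, -4.1]
width: 0.209
gripper_force: 50.0
```

Call:
carry_out(increments=[[[0,0,0,0,0,0,0],[0,0,0,0,0,0,0],[0,0,0,0,0,0,0],[0,0,0,0,0,0,0],[0,0,0,0,0,0,0]]])

```text
time_s: 35.37
eef_pos: [0.4566, 0.2191, 0.1782]
tcp_rot: [3.141, 0.016, 3.142]
wrist_force: [0.2, -0.3, -3.9]
width: 0.205
gripper_force: 50.0
```

```bash
python3 l.py 1
```

```text
t 35.37 [0.4566 0.2191 0.1782] [179.9795   0.9047 179.9991] ball mm [-1.5024  0.6797] r 10.1 [307.4 148.3]
disc l,r,bottom obs 294.1 320.85 163.85 pred 295.02748434383625 321.4206985240721 164.02810490796037
```

The ball has rested in the middle for about 4.8 s, so I'm handing in.

```bash
python3 -c "
from bench import env
print(env.close_job())"
```

```text
the job is handed in; nothing more can be done
None
```

Job handed in at 35.4 s: the ball was centred under the lamp, rolled about 40 mm towards the handle and about 45 mm the other way, then brought back to within about 3 mm of the middle and held still there for about 4.8 s with the tray still gripped; I saw no sign of it touching the rim or gripper or of the lamp being bumped, though I didn't re-check the other objects.

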